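# Pin the tilting tray and run the specimens into its corner

### The arm

A 6-joint arm with a two-finger parallel gripper is mounted at the origin on a cart in front of the work surface, level with it; the furniture and walls round the work are solid. World frame = base frame: x ahead of the robot, y to its left, z up, the work surface at z = 0. Lengths are in m, angles in degrees, forces in N, time in s.
With the tool pointing down it reaches from about 0.25 to 0.725 m from the base axis. Payload 9.7 kg.
Tool frame: the origin (TCP) lies at the very end of the fingers, on their centre line; the grasp point (between the pads) lies 19 mm behind it; x points along the fingers, y is the direction in which the jaws open and shut, and the axes are right-handed (so a half turn about x gives the same grasp; the last joint's range is limited). The gripper opens to 85 mm and grips with 20 to 120 N. Pads are 22 mm wide; open, the fingers measure 114 mm over their backs; the gripper's body (76 mm by 85 mm) begins 54 mm behind the grasp point. The pads swing forward as they close: fully open they stand 13 mm farther back than shut.
Start: joints at [67.093, 4.979, 10.078, 95.1, 0, 90], TCP at [0.214, 0.507, 0.202] pointing down, gripper open.
Joint ranges: [-179.16, 179.16], [-48.56, 103.87], [-65.8, 70.77], [-126.05, 130.52], [-82.76, 87.17], [-180, 180]. Speed limits (degrees/s): [127.2, 127.2, 147.25, 180, 180, 180].

### API

Orientations are given as [roll, pitch, yaw] about the fixed x, y, z axes, in that order (R = Rz(yaw) Ry(pitch) Rx(roll)).
In Python, from workcell import get_obs, cams, bot gives the robot as it stands.
- The arm moves only by the tool apply_moves, never from a script. Its argument "rows" is a list that holds one entry, the list of rows, each a list of 7 numbers: the shift along the tool's x, y, z in mm, then the turn, a rotation vector about the tool's x, y, z in rad, then the opening, from 0 (shut) to 1 (fully open). A call has 1 to 20 rows; each row is the pose to reach, as a shift and turn from the pose measured when the call began, along the tool's axes at that moment; what a row does not reach only later rows make up. A row lasts 1/10 s, in which the tool goes at most 50 mm and 8.59 degrees, less where a joint would pass 70% of its speed; a pose out of reach is approached as far as the arm can. A call with a gripper value outside its range is refused whole. The fingers move at their own pace and stop on an object; "newtons" is the grip in N (left out, the last holds). Time passes only in rows, so rows that repeat a pose let the fingers close. It gives the time, the measured TCP pose, the force and the opening at its end, in the units of the state.
- get_obs(): the state, without advancing time (a new reading comes with each control period).
- cams.camera(name): name is "scene" or "top" or "wrist"; returns a dict with "pixels" (480x640x3 uint8, red, green, blue), "range_z" (480x640 float32, m along the optical axis (not along the pixel's ray), 0 where there is no reading), "fx", "fy", "cx", "cy" (pixels), "eye" and "attitude" of the camera in the world. Camera axes: x right, y up, looking along -z (the intrinsics and any distortion apply to the point x, -y, -z); pixel columns grow to the right and rows downward; lengths in m; the calibration is good to about 2 mm. The wrist camera is an equidistant fisheye: a pixel r from the principal point sees the ray r / f radians off the axis. A picture is of the moment at which its call begins.
- bot.job_done(): hands the job in, once; it reports no verdict.
Trained networks look in a picture, given as the dict that the camera call returned (one of the last four; its "shot" number tells which), for a name from the list of things; names that differ only in an ending like _2 or _b are one class to them, and where a whole thing is asked for, a point or a joint stands for the part that bears it (a point fixed in the world has none). Each returns a list of dicts, best first, with "confidence" (0 to 1); they miss things now and then, are a little off and sometimes report something else, mostly with a low value. They report only what shows in the picture. A call takes as long as a camera call. They do not tell look-alikes from the thing itself.
- cams.find_in(label, picture): "at" ([x, y, z] in m, in world coordinates, good to about 4 mm: the middle of the surface that is visible of it).
The state is a dict: "time": time; "q": joint angles; "qd": joint speeds; "joint_efforts": joint torques, N m; "ee_pos": TCP position; "tcp_rot": TCP orientation; "wrist_force": force on the tool from outside, world axes, zero at the start; "torque": the same for the moment, N m; "opening": finger opening in m.
Only numpy, scipy, OpenCV 4.12 (cv2) and the standard library are available. Lean on these libraries where they do the work, as an engineer would, in place of code of your own. Each camera call takes 0.05 s, during which the arm holds its last target.

### The job

The hinge pin of the blue tilting tray has crept out: first push its red head all the way home, so that the pin goes through fork and lug. Then lift the tray by its yellow bar handle to about 35 degrees, so that all three round specimens slide down together into the corner at the hinge, and finish still holding the tray up and still by that handle, with nothing else on the bench disturbed.

Things in the scene. Friction and masses are not known exactly. Their poses are not given: they have to be found in the camera images.
- station: the tilting-tray station, fixed to the bench: grey base plate 74 x 262 x 8 mm with a steel fork. Origin on the bench top below the middle of the tray (tray lying flat). Its y axis points along the tray's diagonal towards the hinge, x along the hinge pin in the direction the pin is pushed, z up. The hinge axis is parallel to x at y = +120 mm, z = 40 mm; the fork (two cheeks 8 mm thick, 24 mm wide, 52 mm high) spans x = -15 to +15 mm there
- tray (a joint): tilt of the tray about the hinge, rad: 0 = lying flat on its rest, grows as the handle end is lifted (stop at 1.2). The tray is square, 138 mm outside, 130 mm inside, 34 mm high, walls and floor 4 mm, set cornerwise, with one corner at the hinge and the opposite one at the handle; lying flat its floor is 28 mm and its rim 58 mm above the bench. It weighs about 0.35 kg, swings freely and falls back if let go. Its slick plastic has a friction of about 0.2
- handle (a point): middle of the yellow bar handle, on the bar's axis: round bar 12 mm thick, parallel to the hinge axis (station x), clear for 64 mm between its two steel arms. With the tray flat it lies at station y = -148 mm, z = 80 mm; it turns about the hinge on a radius of 271 mm. The round bar can turn between the fingers
- low_corner (a point): the inside corner of the tray at the hinge, on the tray's floor: where the specimens must gather
- pin (a joint): how far the hinge pin has been pushed in, m: 0 = drawn out, 0.030 = home, with the head against the fork. It slides along station +x and stays where it is left; pushing takes about 4 N
- pin_head (a point): centre of the outer face of the pin's red head (22 mm diameter, 8 mm thick), 40 mm above the bench; the face looks along station -x. With the pin home this point lies at station x = -23 mm, y = 120 mm; the space in front of the head is free
- puck_0: black round specimen, 30 mm diameter, 17 mm high, 28 g, lying loose in the tray; origin at the centre of its underside
- puck_3: another black round specimen, 30 mm diameter, 17 mm high, 28 g, loose in the tray; origin at the centre of its underside
- puck_4: brown round specimen, 30 mm diameter, 19 mm high, 28 g, loose in the tray; origin at the centre of its underside
- weight: brass weight, 29 mm diameter, 53 mm high, a bystander; origin at the centre of its underside
- tweezers: steel tweezers, 127 mm long, 9 mm high, at the front edge, a bystander; origin at the centre of the underside
- tape: small roll of black tape, 59 mm diameter, 19 mm high, a bystander; origin at the centre of its underside
Not all that is in view belongs to the job. What is shaped like the puck_4 but white is not meant. Leave any green look-alike of the puck_3 alone.

How it is judged:
By the outcome, as a careful person would: the job done as asked, in the order asked, and still so for the second after the job is handed in, while the arm keeps its last pose, push and grip.
It also fails if it takes over 58 s, if anything falls off the work surface, if the arm or the gripper's body presses on something with over 40 N, if the wrist force passes 120 N, or if a joint passes its speed limit or range.

## Working session

There is one attempt and no reset: what is moved stays moved. The work goes in short steps, Python scripts to look and compute and a tool call to move; the robot and the scene stay as the last step left them, time stands still between calls to the robot, and variables do not carry over. Pictures are saved under pics/ and viewed, and the job is handed in when it is done.

Besides the shell and the picture viewer there is one more tool, called after ">>>" as name(argument=value, ...), one argument or row to a line, values as JSON. apply_moves: Moves the arm, as the interface text tells. Its arguments: {"type":"object","properties":{"rows":{"type":"array"},"newtons":{"type":"number"}},"required":["rows"]}

```bash
ls; mkdir -p pics; cat > h.py <<'E'
import numpy as np, cv2
from workcell import get_obs, cams, bot
def save(p,n): cv2.imwrite('pics/'+n+'.png',p['pixels'][:,:,::-1])
def world(p,u,v):
    z=p['range_z'][int(round(v)),int(round(u))]
    c=np.array([(u-p['cx'])/p['fx']*z,-(v-p['cy'])/p['fy']*z,-z])
    return R(p)@c+np.array(p['eye'])
def R(p):
    from scipy.spatial.transform import Rotation as Ro
    a=np.array(p['attitude'])
    if a.shape==(3,3): return a
    if a.size==4: return Ro.from_quat(a).as_matrix()
    return Ro.from_euler('xyz',a,degrees=True).as_matrix()
E
python3 - <<'E'
from h import *
print(get_obs())
for n in ['scene','top']:
    p=cams.camera(n); save(p,n+'0'); print(n,p['eye'],p['attitude'],p['fx'],p['fy'],p['cx'],p['cy'],[k for k in p])
    for l in ['station','tray','handle','pin','pin_head','puck_0','puck_4','weight','tweezers','tape','low_corner']:
        r=cams.find_in(l,p); print(l,[(np.round(d['at'],3).tolist(),round(d['confidence'],2)) for d in r][:6])
E
```

```text
pics
{'time': 0.0, 'q': array([ 6.70922992e+01,  5.01180738e+00,  1.00342163e+01,  9.50977183e+01,
       -7.74565283e-04,  9.00017530e+01]), 'qd': array([-0.09376153,  0.00280475,  0.00598467, -0.06928195, -0.05942267,
       -0.07604585]), 'joint_efforts': array([-2.55414079e-04, -5.20385778e+01,  4.64806008e+01,  1.61489344e-02,
        4.35288030e-05,  1.27994997e-05]), 'ee_pos': array([0.21399123, 0.50638741, 0.20167416]), 'tcp_rot': array([ -89.40897448,   89.92468666, -112.3184278 ]), 'wrist_force': array([-0.08640493,  0.25665051,  0.62784124]), 'torque': array([-0.01961125, -0.00444044, -0.01428566]), 'opening': 0.08546597202728044}
scene [0.17044291 0.47734509 0.44587596] [  63.65367972    0.29114135 -146.60117513] 465.43522427227845 465.43522427227845 315.6297727230576 244.90285529483916 ['pixels', 'range_z', 'fx', 'fy', 'cx', 'cy', 'eye', 'attitude', 'shot']
station [([0.584, -0.062, 0.037], 0.74)]
tray [([0.588, -0.091, 0.041], 0.79)]
handle [([0.59, -0.086, 0.046], 0.79)]
pin [([0.559, 0.034, 0.042], 0.59)]
pin_head [([0.565, 0.041, 0.043], 0.53)]
puck_0 [([0.614, -0.28
[... 664 characters left out ...]
['pixels', 'range_z', 'fx', 'fy', 'cx', 'cy', 'eye', 'attitude', 'shot']
station [([0.592, -0.09, 0.032], 0.86)]
tray [([0.59, -0.092, 0.027], 0.74)]
handle [([0.588, -0.085, 0.026], 0.9)]
pin [([0.565, 0.029, 0.046], 0.45)]
pin_head []
puck_0 [([0.552, -0.102, 0.044], 0.67), ([0.494, -0.264, 0.014], 0.59), ([0.574, -0.144, 0.043], 0.47), ([0.625, -0.109, 0.045], 0.47), ([0.62, -0.29, 0.016], 0.46)]
puck_4 [([0.552, -0.102, 0.044], 0.67), ([0.494, -0.264, 0.014], 0.59), ([0.574, -0.144, 0.043], 0.47), ([0.625, -0.109, 0.045], 0.47), ([0.62, -0.29, 0.016], 0.46)]
weight [([0.772, 0.055, 0.036], 0.56)]
tweezers []
tape []
low_corner [([0.593, -0.087, 0.027], 0.84), ([0.769, 0.06, 0.038], 0.5)]
```

View pics/scene0.png

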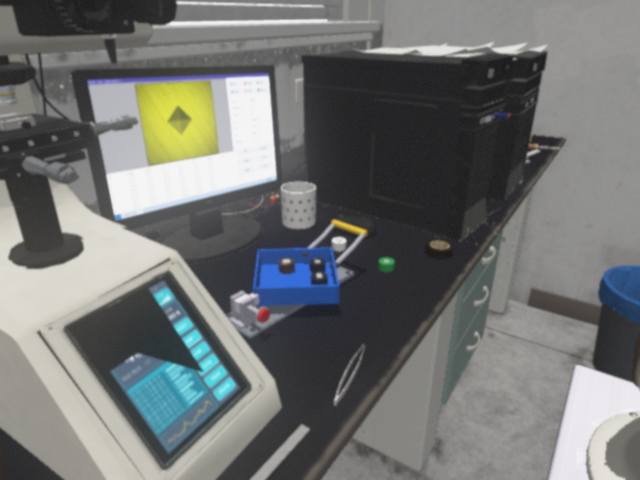

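View pics/top0.png

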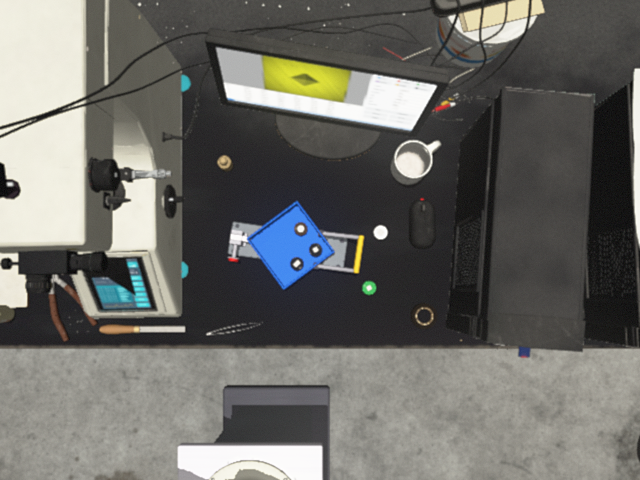

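The scene view shows the blue tray at (296,275), its yellow handle at (349,228) and the red pin head at (263,314). A white look-alike is at (339,243) and a green one at (387,264), both outside the tray. The tray holds one brown puck at (287,265) and two black ones at (318,265) and (319,278). In the top view the handle is at (359,254) and the pin head at (234,260).

Other things that could be mistaken for my targets: the yellow monitor image at (177,120) for the handle, and the small red item at (275,198) for the pin head. I choose by the description: the handle carried on the steel arms and the red head at the fork. Next I'll measure these by colour and depth and check a close crop.

```bash
cat > m.py <<'E'
from h import *
def pts(p,mask):
    vs,us=np.nonzero(mask); z=p['range_z'][vs,us]; k=z>0; us,vs,z=us[k],vs[k],z[k]
    c=np.stack([(us-p['cx'])/p['fx']*z,-(vs-p['cy'])/p['fy']*z,-z],1)
    return c@R(p).T+np.array(p['eye']),us,vs
def cm(p,col,box):
    hsv=cv2.cvtColor(p['pixels'],cv2.COLOR_RGB2HSV); H,S,V=[hsv[...,i].astype(int) for i in range(3)]
    m=dict(yellow=(H>18)&(H<35)&(S>120)&(V>90), red=((H<8)|(H>172))&(S>120)&(V>80), blue=(H>100)&(H<125)&(S>130)&(V>80))[col]
    b=np.zeros_like(m); b[box[1]:box[3],box[0]:box[2]]=1
    return m&b
E
python3 - <<'E'
from m import *
for n,bx in [('scene',dict(yellow=(320,210,380,245),red=(250,300,280,330),blue=(245,240,345,310))),('top',dict(yellow=(345,225,375,285),red=(220,250,245,270),blue=(240,190,340,295)))]:
    p=cams.camera(n)
    for c,b in bx.items():
        P,us,vs=pts(p,cm(p,c,b)); 
        print(n,c,len(P),'mean',P.mean(0).round(4),'med',np.median(P,0).round(4),'min',np.percentile(P,3,0).round(3),'max',np.percentile(P,97,0).round(3))
        if c=='yellow':
            Q=P[abs(P[:,2]-np.median(P[:,2]))<.02]; d=np.linalg.svd(Q-Q.mean(0),full_matrices=False)[2][0]; print(d, Q.mean(0)); t=(Q-Q.mean(0))@d; print(t.min(),t.max())
        if c=='blue':
            Q=P[(P[:,2]>.04)&(P[:,2]<.075)][:,:2].astype(np.float32); r=cv2.minAreaRect(Q); print(r)
    if n=='top': a=p['pixels'][170:310,200:400]
    else: a=p['pixels'][190:345,215:415]
    cv2.imwrite(f'pics/crop_{n}.png',cv2.resize(a,None,fx=4,fy=3.8,interpolation=cv2.INTER_CUBIC)[:,:,::-1])
E
```

```text
scene yellow 249 mean [ 0.5787 -0.258   0.0699] med [ 0.5736 -0.233   0.0819] min [ 0.529 -0.366  0.011] max [ 0.663 -0.226  0.086]
[-0.99103936  0.13354289  0.00269995] [ 0.56460831 -0.23214549  0.08248954]
-0.04094239825400754 0.038284101783442326
scene red 109 mean [0.5561 0.0386 0.0432] med [0.5556 0.039  0.0434] min [0.554 0.03  0.034] max [0.561 0.047 0.051]
scene blue 3994 mean [ 0.588  -0.085   0.0386] med [ 0.5873 -0.0812  0.0373] min [ 0.501 -0.176  0.024] max [ 0.676 -0.004  0.058]
((0.588242769241333, -0.08942537754774094), (0.1390043944120407, 0.1416759043931961), 36.85671615600586)
top yellow 256 mean [ 0.567  -0.2393  0.0682] med [ 0.5669 -0.238   0.0838] min [ 0.528 -0.251 -0.004] max [ 0.604 -0.23   0.089]
[-9.88793315e-01  1.49289266e-01 -7.04249420e-04] [ 0.56584007 -0.23834998  0.08453487]
-0.03917866569213527 0.03919910753604957
top red 32 mean [0.5561 0.0344 0.041 ] med [0.5554 0.0348 0.0491] min [ 0.553  0.023 -0.   ] max [0.56  0.051 0.053]
top blue 3777 mean [ 0.59   -0.0874  0.0319] med [ 0.5914 -0.0855  0.0289] min [ 0.512 -0.166  0.004] max [ 0.668 -0.017  0.06 ]
((0.5880420804023743, -0.09230440855026245), (0.13879960775375366, 0.13889038562774658), 36.66996383666992)
```

View pics/crop_scene.png

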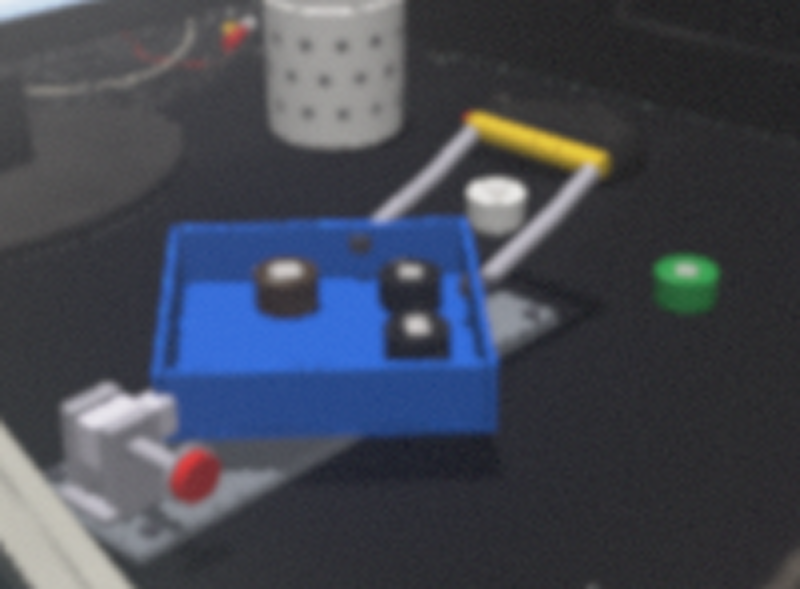

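View pics/crop_top.png

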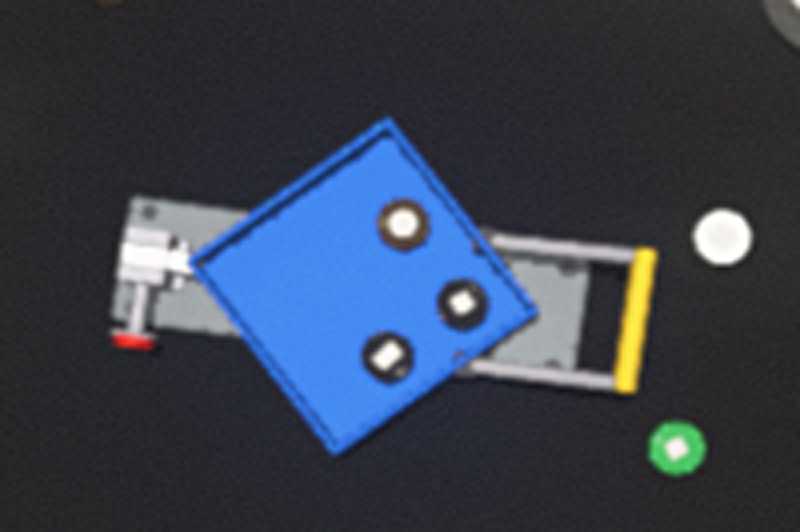

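Chosen: the handle at about (0.566,-0.236,0.08) and the pin head at about (0.553,0.036,0.04). The crops confirm both, with the three target pucks inside the tray and the white and green look-alikes outside it. The station yaw is about -8.3°. Before moving I'll check heights along the route.

```bash
cat > plan.py <<'E'
from h import *
from scipy.spatial.transform import Rotation as Ro
yaw=np.radians(-8.3); X=np.array([np.cos(yaw),np.sin(yaw),0]); Y=np.array([-np.sin(yaw),np.cos(yaw),0])
C=np.array([0.588,-0.0908,0])
def st(x,y,z): return C+X*x+Y*y+np.array([0,0,z])
def cur():
    o=get_obs(); return np.array(o['ee_pos']),Ro.from_euler('xyz',o['tcp_rot'],degrees=True).as_matrix(),o
def down(s):
    z=X*s; x=np.array([0,0,-1.]); return np.stack([x,np.cross(z,x),z],1)
def row(p,Rt,P=None,Rc=None):
    if P is None: P,Rc,_=cur()
    return np.round(Rc.T@(p-P)*1000,1).tolist()+np.round(Ro.from_matrix(Rc.T@Rt).as_rotvec(),3).tolist()
E
python3 - <<'E'
from plan import *
from m import pts
P,Rc,o=cur(); print(Rc.round(3))
for s in (1,-1): print(s,row(st(-.09,.12,.025),down(s)), st(-.09,.12,.025))
p=cams.camera('top'); Q,_,_=pts(p,p['range_z']>0)
for x0 in np.arange(0.1,.65,.05):
    print(round(x0,2),[ (lambda k: round(float(np.percentile(Q[k,2],99)),2) if k.sum()>5 else None)((Q[:,0]>=x0)&(Q[:,0]<x0+.05)&(Q[:,1]>=y0)&(Q[:,1]<y0+.05)) for y0 in np.arange(.4,-.35,-.05)])
E
```

```text
[[ 0.     0.389  0.921]
 [ 0.     0.921 -0.389]
 [-1.     0.     0.   ]]
1 [177.4, -311.4, 459.6, -0.255, 0.0, -0.0] [0.51626542 0.04093515 0.025     ]
-1 [177.4, -311.4, 459.6, 2.887, -0.0, -0.0] [0.51626542 0.04093515 0.025     ]
0.1 [-0.78, -0.78, -0.79, -0.79, -0.79, 0.01, 0.01, 0.01, 0.01, 0.02, 0.01, 0.01, 0.0, -0.79, -0.78]
0.15 [-0.79, -0.78, -0.79, -0.78, -0.78, -0.69, -0.69, -0.53, -0.69, -0.57, -0.51, -0.69, -0.69, -0.79, -0.78]
0.2 [-0.79, -0.79, -0.78, -0.78, -0.78, -0.79, -0.79, -0.78, -0.79, -0.79, -0.79, -0.79, -0.79, -0.78, -0.79]
0.25 [-0.79, -0.79, -0.79, -0.79, -0.79, -0.78, -0.79, -0.79, -0.79, -0.78, -0.78, -0.79, -0.78, -0.79, -0.79]
0.3 [None, None, None, None, None, None, None, None, None, None, None, None, None, None, None]
0.35 [0.02, 0.01, 0.02, 0.02, 0.01, 0.01, 0.01, 0.01, 0.01, 0.01, 0.01, 0.01, 0.01, 0.01, 0.01]
0.4 [0.02, 0.02, 0.08, 0.08, 0.08, 0.08, 0.05, 0.01, 0.01, 0.01, 0.01, 0.01, 0.01, 0.01, 0.01]
0.45 [0.02, 0.03, 0.14, 0.48, 0.47, 0.13, 0.06, 0.01, 0.01, 0.01, 0.06, 0.01, 0.01, 0.01, 0.02]
0.5 [0.02, 0.0, 0.49, 0.53, 0.51, 0.49, 0.06, 0.01, 0.01, 0.06, 0.06, 0.06, 0.07, 0.09, 0.02]
0.55 [None, None, 0.2, 0.54, 0.54, 0.54, 0.01, 0.01, 0.06, 0.06, 0.05, 0.05, 0.06, 0.09, 0.01]
0.6 [None, None, None, 0.58, 0.61, 0.54, 0.53, 0.01, 0.06, 0.06, 0.06, 0.06, 0.06, 0.09, 0.02]
```

```bash
python3 - <<'E'
from plan import *
D=down(1)
for p,r in [((.25,.3,.25),None),((.38,.04,.22),D),(st(-.1,.12,.15),D)]:
    P,Rc,o=cur(); print(row(np.array(p),Rc if r is None else r))
E
```

```text
[-47.6, -176.3, 113.5, 0.0, 0.0, 0.0]
[-17.6, -365.2, 334.5, -0.255, 0.0, -0.0]
[52.4, -313.8, 449.9, -0.255, 0.0, -0.0]
```

>>> apply_moves(
  rows=[
    [[-24, -44, 28, 0, 0, 0, 0], [-48, -88, 57, 0, 0, 0, 0], [-48, -132, 85, 0, 0, 0, 0], [-48, -176, 113, 0, 0, 0, 0], [-48, -176, 113, 0, 0, 0, 0], [-40, -214, 157, -0.06, 0, 0, 0], [-33, -252, 201, -0.12, 0, 0, 0], [-25, -290, 245, -0.18, 0, 0, 0], [-18, -328, 290, -0.255, 0, 0, 0], [-18, -365, 334, -0.255, 0, 0, 0], [-18, -365, 334, -0.255, 0, 0, 0], [-18, -365, 334, -0.255, 0, 0, 0], [0, -350, 370, -0.255, 0, 0, 0], [25, -330, 410, -0.255, 0, 0, 0], [52, -314, 450, -0.255, 0, 0, 0], [52, -314, 450, -0.255, 0, 0, 0], [52, -314, 450, -0.255, 0, 0, 0], [52, -314, 450, -0.255, 0, 0, 0]],
  ],
)

```text
time: 3.15
ee_pos: [0.5059, 0.0427, 0.1514]
tcp_rot: [19.0, 90.0, 10.7]
wrist_force: [0.1, 0.2, -0.1]
opening: -0.0001
```

```bash
python3 - <<'E'
from m import *
from plan import *
p=cams.camera('scene'); save(p,'s1'); w=cams.camera('wrist'); save(w,'w1')
P,us,vs=pts(p,cm(p,'red',(250,300,280,330))); print(len(P),P.mean(0) if len(P) else 0, np.percentile(P,5,0),np.percentile(P,95,0))
print(cams.find_in('pin_head',w))
D=down(1)
for q in [(-.085,.12,.15),(-.085,.12,.026),(-.03,.12,.026)]: print(st(*q),row(st(*q),D))
a=p['pixels'][150:390,160:400]; cv2.imwrite('pics/s1c.png',cv2.resize(a,(600,600))[:,:,::-1])
E
```

```text
110 [0.55605092 0.0386918  0.04316601] [0.55368087 0.03054172 0.03465291] [0.56001316 0.04595271 0.05079635]
[{'at': [0.5544, 0.0321, 0.0378], 'confidence': 0.44}]
[0.52121305 0.04021337 0.15      ] [2.1, -0.1, 15.2, 0.0, 0.003, -0.001]
[0.52121305 0.04021337 0.026     ] [126.1, -0.2, 14.9, 0.0, 0.003, -0.001]
[0.57563697 0.03227378 0.026     ] [126.3, -0.2, 69.9, 0.0, 0.003, -0.001]
```

View pics/s1c.png

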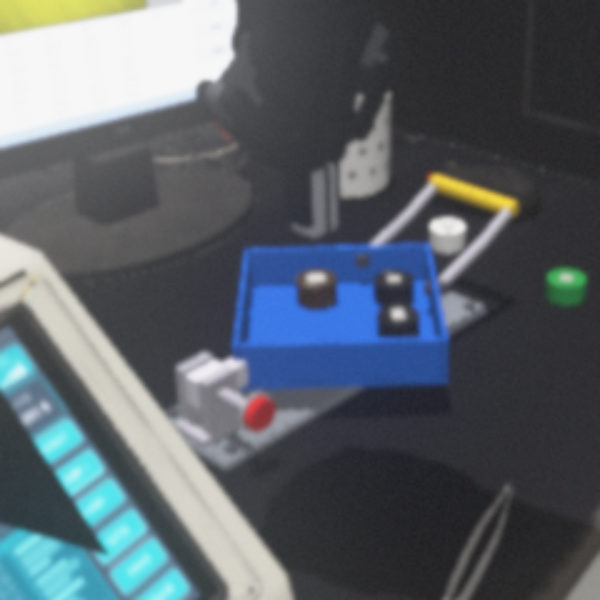

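View pics/w1.png

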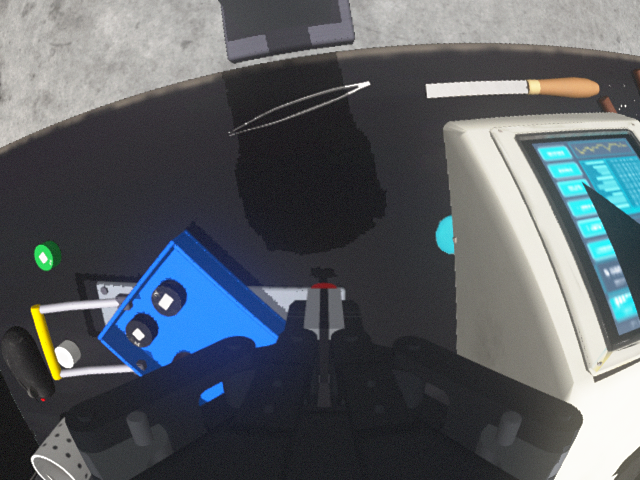

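>>> apply_moves(
  rows=[
    [[20, 0, 5, 0, 0.003, -0.001, 0], [55, 0, 10, 0, 0.003, -0.001, 0], [90, 0, 15, 0, 0.003, -0.001, 0], [115, 0, 15, 0, 0.003, -0.001, 0], [126, 0, 15, 0, 0.003, -0.001, 0], [126, 0, 15, 0, 0.003, -0.001, 0], [126, 0, 15, 0, 0.003, -0.001, 0]],
  ],
)

```text
time: 4.0
ee_pos: [0.5219, 0.0405, 0.0279]
tcp_rot: [4.2, 89.9, -4.1]
wrist_force: [0.4, -0.3, 0.8]
opening: 0.0003
```

```bash
python3 - <<'E'
from m import *
w=cams.camera('wrist'); save(w,'w2'); p=cams.camera('scene')
a=p['pixels'][210:360,180:380]; cv2.imwrite('pics/s2c.png',cv2.resize(a,(800,600))[:,:,::-1])
E
```

```text
(no output)
```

View pics/s2c.png

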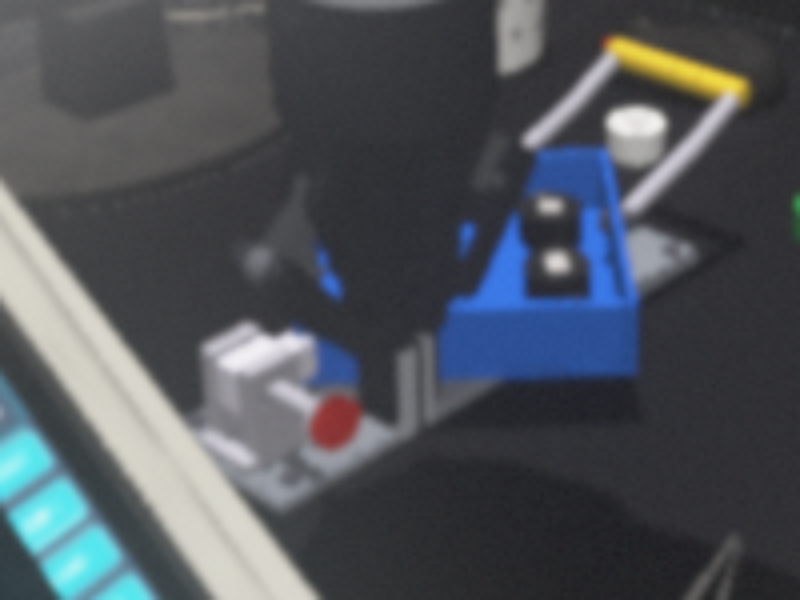

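View pics/w2.png

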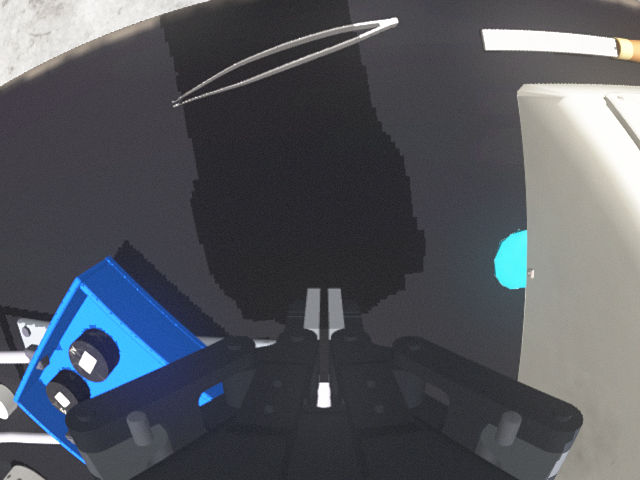

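>>> apply_moves(
  rows=[
    [[2, 0, 8, 0, 0, 0, 0], [2, 0, 16, 0, 0, 0, 0], [2, 0, 22, 0, 0, 0, 0], [2, 0, 28, 0, 0, 0, 0], [2, 0, 34, 0, 0, 0, 0], [2, 0, 40, 0, 0, 0, 0], [2, 0, 40, 0, 0, 0, 0]],
  ],
)

```text
time: 4.8
ee_pos: [0.5626, 0.0346, 0.026]
tcp_rot: [5.7, 89.9, -2.6]
wrist_force: [-0.0, -0.4, 0.3]
opening: 0.0002
```

```bash
python3 - <<'E'
from m import *
from plan import *
P,_,o=cur(); print(P,X@(P-C),Y@(P-C),o['wrist_force'])
p=cams.camera('scene')
a=p['pixels'][210:360,180:380]; cv2.imwrite('pics/s3c.png',cv2.resize(a,(800,600))[:,:,::-1])
E
```

```text
[0.56256613 0.03460892 0.02597011] -0.0432710284795046 0.12042382228599345 [-0.04811205 -0.43773317  0.26345138]
```

View pics/s3c.png

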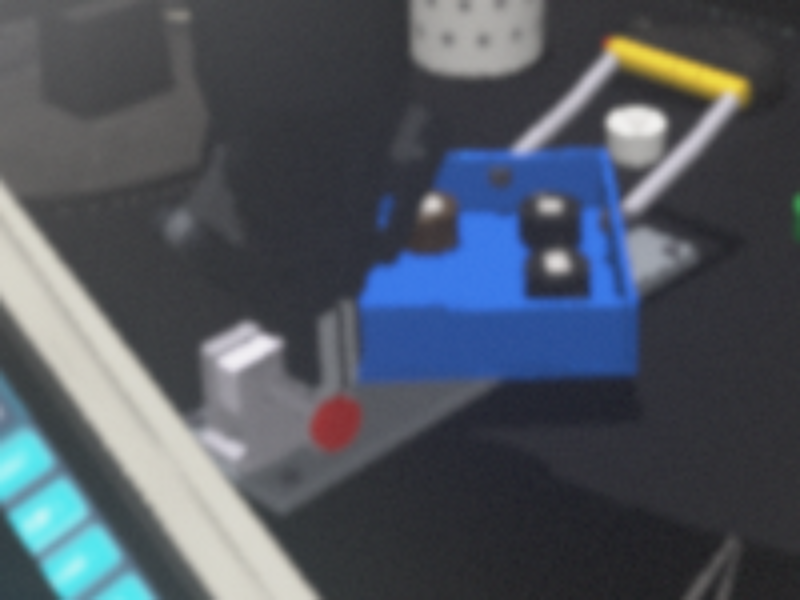

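```bash
python3 - <<'E'
from m import *
from plan import *
P,Rc,o=cur(); print(o['q'],Rc.round(3).tolist())
p=cams.camera('scene'); w=cams.camera('wrist'); save(w,'w3')
def proj(q):
    c=R(p).T@(np.array(q)-p['eye']); return p['cx']+p['fx']*c[0]/-c[2], p['cy']-p['fy']*c[1]/-c[2], -c[2]
u,v,z=proj(P); print('tcp px',u,v,z,'crop',(u-180)*4,(v-210)*4)
Q,us,vs=pts(p,cm(p,'red',(250,300,280,330))); print('red',Q.mean(0),np.percentile(Q,5,0),np.percentile(Q,95,0), us.mean(),vs.mean())
for (cu,cv_) in [(330,330),(350,330),(330,360),(345,385),(335,420),(310,385),(240,390)]:
    print((cu,cv_),world(p,180+cu/4,210+cv_/4).round(4))
a=p['pixels'][270:345,220:320]; cv2.imwrite('pics/s3d.png',cv2.resize(a,(800,600),interpolation=cv2.INTER_CUBIC)[:,:,::-1])
d=p['range_z'][270:345,220:320]; d=np.clip((d-.4)/.35*255,0,255).astype(np.uint8); cv2.imwrite('pics/d3d.png',cv2.resize(d,(800,600),interpolation=cv2.INTER_NEAREST))
E
```

```text
[ 3.53594178e+00  6.91555425e+00 -7.35320484e+00  7.56158822e+01
 -1.19003359e-02  1.18160377e+01] [[0.002, 0.144, 0.99], [-0.0, 0.99, -0.144], [-1.0, 0.0, 0.002]]
tcp px 262.47517079714453 321.4807679813515 0.7109384259539724 crop 329.9006831885781 445.923071925406
red [0.55585687 0.0384276  0.04184589] [0.55366675 0.02951047 0.03367219] [0.55980411 0.04592172 0.04988676] 263.5321100917431 315.348623853211
(330, 330) [0.5516 0.0423 0.0856]
(350, 330) [0.551  0.0319 0.0803]
(330, 360) [0.5514 0.0435 0.0735]
(345, 385) [0.5507 0.037  0.0592]
(335, 420) [0.5566 0.0371 0.0414]
(310, 385) [0.5565 0.0496 0.0642]
(240, 390) [0.5992 0.0423 0.0422]
```

View pics/s3d.png

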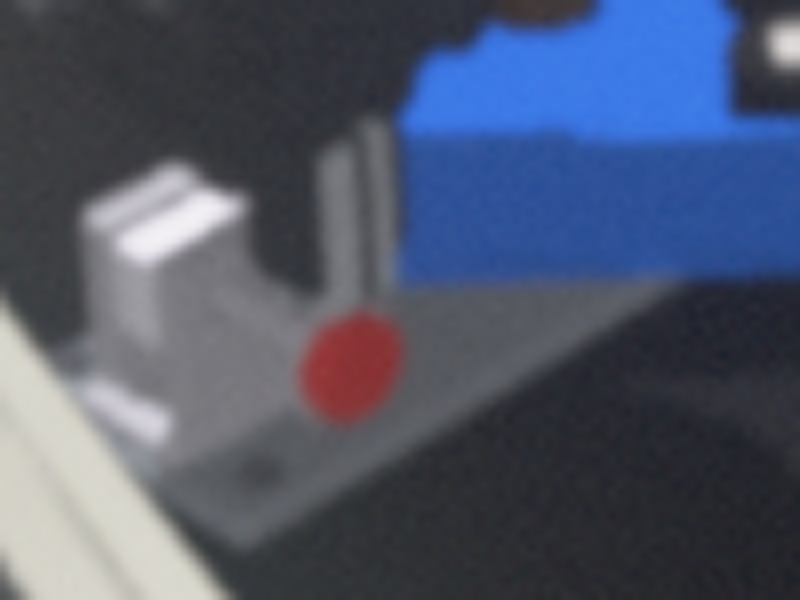

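View pics/d3d.png

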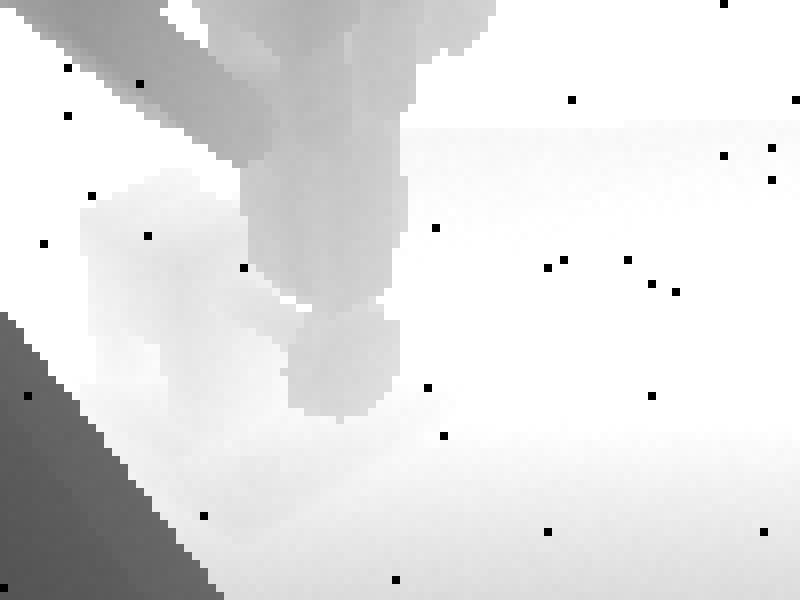

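View pics/w3.png

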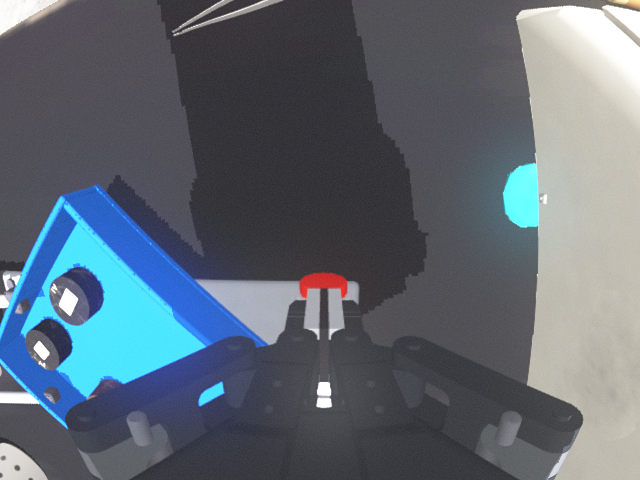

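```bash
python3 - <<'E'
from m import *
from plan import *
P,Rc,o=cur()
w=cams.camera('wrist')
def wr(p,u,v):
    dx,dy=u-p['cx'],v-p['cy']; r=np.hypot(dx,dy); t=r/p['fx']; z=p['range_z'][v,u]
    d=np.array([np.sin(t)*dx/max(r,1e-9),-np.sin(t)*dy/max(r,1e-9),-np.cos(t)]); d=d/np.cos(t)*z
    return R(p)@d+np.array(p['eye'])
print(w['eye'])
for u,v in [(313,330),(313,310),(313,300),(313,295),(313,292),(313,290),(313,287),(335,295),(335,300),(310,283),(335,283),(322,278),(322,285),(322,300),(240,300)]:
    q=wr(w,u,v); print(u,v,w['pixels'][v,u],q.round(4),'tool',((Rc.T@(q-P))*1000).round(1))
E
```

```text
[0.49140857 0.04423086 0.19813558]
313 330 [221 226 230] [0.5493 0.0323 0.0939] tool [-67.9  -4.2 -11.8]
313 310 [172 172 179] [0.5495 0.0319 0.0789] tool [-52.9  -4.6 -11.6]
313 300 [170 173 179] [0.5489 0.0318 0.0716] tool [-45.6  -4.8 -12.2]
313 295 [172 171 178] [0.5493 0.0315 0.0662] tool [-40.2  -4.9 -11.8]
313 292 [172 176 180] [0.549  0.0315 0.0638] tool [-37.8  -5.  -12.1]
313 290 [171 175 181] [0.5485 0.0316 0.0631] tool [-37.1  -5.  -12.6]
313 287 [203  70  64] [0.5528 0.0305 0.0494] tool [-23.4  -5.4  -8.2]
335 295 [168 169 174] [0.5512 0.0399 0.0646] tool [-38.6   3.6 -11.1]
335 300 [172 172 178] [0.5506 0.0399 0.0706] tool [-44.6   3.5 -11.7]
310 283 [206  50  48] [0.5524 0.0291 0.0453] tool [-19.3  -6.9  -8.4]
335 283 [209  48  48] [0.5539 0.0401 0.0455] tool [-19.5   4.2  -8.5]
322 278 [200  47  42] [0.5534 0.0343 0.0386] tool [-12.6  -1.6  -8.1]
322 285 [210  52  50] [0.5538 0.0343 0.0463] tool [-20.3  -1.6  -7.8]
322 300 [61 58 61] [0.5497 0.035  0.071 ] tool [-45.   -1.4 -11.9]
240 300 [171 177 190] [ 0.5719 -0.0156  0.0093] tool [ 16.8 -48.4  17.2]
```

>>> apply_moves(
  rows=[
    [[0, 0, -10, 0, 0, 0, 0], [0, 0, -20, 0, 0, 0, 0], [0, 0, -30, 0, 0, 0, 0], [0, 0, -42, 0, 0, 0, 0], [6, 0, -42, 0, 0, 0, 0], [12, 0, -42, 0, 0, 0, 0], [12, 0, -42, 0, 0, 0, 0]],
  ],
)

```text
time: 5.7
ee_pos: [0.5198, 0.0407, 0.0129]
tcp_rot: [-3.6, 89.9, -11.8]
wrist_force: [-0.6, 0.3, -0.2]
opening: 0.0001
```

```bash
python3 - <<'E'
from m import *
from plan import *
P,Rc,o=cur(); print(P,o['wrist_force'],o['opening'])
p=cams.camera('scene'); w=cams.camera('wrist'); save(w,'w4')
def proj(q):
    c=R(p).T@(np.array(q)-p['eye']); return p['cx']+p['fx']*c[0]/-c[2], p['cy']-p['fy']*c[1]/-c[2], -c[2]
a=p['pixels'][270:345,240:340].copy(); a=cv2.resize(a,(800,600),interpolation=cv2.INTER_CUBIC)
for k,c in [(0,(0,255,0)),(.019,(255,255,0)),(.04,(255,0,255)),(.073,(0,255,255))]:
    u,v,z=proj(P+[0,0,k]); cv2.circle(a,(int((u-240)*8),int((v-270)*8)),5,c,-1)
cv2.imwrite('pics/s4d.png',a[:,:,::-1])
for u in range(268,300,3):
  print(u,[ (v,world(p,u,v).round(3).tolist()) for v in range(300,334,3) if world(p,u,v)[0]<.53 and world(p,u,v)[2]>.012][-1:])
E
```

```text
[0.51977057 0.04074213 0.01289256] [-0.57848991  0.28992075 -0.20691078] 5.092078124645567e-05
268 [(327, [0.17, 0.477, 0.446])]
271 [(318, [0.529, 0.053, 0.056])]
274 [(321, [0.523, 0.055, 0.054])]
277 [(324, [0.517, 0.055, 0.052])]
280 [(327, [0.518, 0.048, 0.042])]
283 [(327, [0.511, 0.05, 0.045])]
286 [(324, [0.509, 0.044, 0.048])]
289 [(321, [0.509, 0.038, 0.049])]
292 [(300, [0.507, 0.031, 0.083])]
295 []
298 []
```

View pics/s4d.png

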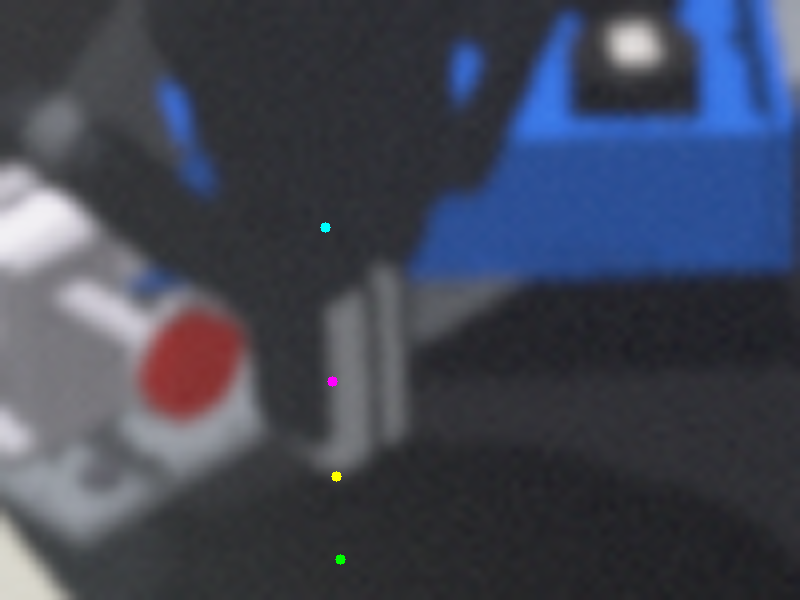

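```bash
python3 - <<'E'
from m import *
from plan import *
P,Rc,o=cur()
for n in ['wrist','scene']:
    w=cams.camera(n)
    V,U=np.mgrid[0:480,0:640]; z=w['range_z']; dx,dy=U-w['cx'],V-w['cy']
    if n=='wrist':
        r=np.hypot(dx,dy)+1e-9; t=r/w['fx']; s=np.tan(t)/r
    else: s=1/w['fx']
    c=np.stack([dx*s*z,-dy*s*z,-z],-1)[(z>0)]
    q=c@R(w).T+np.array(w['eye']); T=(q-P)@Rc*1000
    k=(abs(T[:,1])<18)&(abs(T[:,2])<15)&(T[:,0]>-80)&(T[:,0]<5)
    T=T[k]; print(n,len(T))
    h,e=np.histogram(T[:,0],np.arange(-80,6,4)); print(list(zip(e.astype(int),h)))
    f=T[T[:,0]<-15]; i=np.argsort(-f[:,0])[:25]; print(f[i].round(1).tolist())
E
```

```text
wrist 5277
[(np.int64(-80), np.int64(1312)), (np.int64(-76), np.int64(643)), (np.int64(-72), np.int64(332)), (np.int64(-68), np.int64(711)), (np.int64(-64), np.int64(262)), (np.int64(-60), np.int64(370)), (np.int64(-56), np.int64(374)), (np.int64(-52), np.int64(362)), (np.int64(-48), np.int64(304)), (np.int64(-44), np.int64(312)), (np.int64(-40), np.int64(238)), (np.int64(-36), np.int64(57)), (np.int64(-32), np.int64(0)), (np.int64(-28), np.int64(0)), (np.int64(-24), np.int64(0)), (np.int64(-20), np.int64(0)), (np.int64(-16), np.int64(0)), (np.int64(-12), np.int64(0)), (np.int64(-8), np.int64(0)), (np.int64(-4), np.int64(0)), (np.int64(0), np.int64(0))]
[[-33.4, -2.3, -11.5], [-33.4, -6.0, -11.5], [-33.8, 5.0, -11.6], [-33.9, 2.9, -11.7], [-33.9, -3.9, -11.7], [-33.9, 1.3, -11.7], [-33.9, 4.2, -11.7], [-34.3, 0.9, -11.9], [-34.4, 2.1, -11.9], [-34.4, -6.7, -11.9], [-34.5, -0.7, -12.0], [-34.5, -7.5, -12.0], [-34.6, -4.7, -12.0], [-34.6, 5.3, -12.0], [-34.7, -7.1, -12.0], [-34.7, -5.5, -12.0], [-34.7, 0.1, -12.1], [-34.7, 3.7, -12.0], [-34.8, -4.3, -12.1], [-34.8, -0.3, -12.1], [-34.8
[... 565 characters left out ...]
.int64(0)), (np.int64(-20), np.int64(0)), (np.int64(-16), np.int64(0)), (np.int64(-12), np.int64(0)), (np.int64(-8), np.int64(0)), (np.int64(-4), np.int64(0)), (np.int64(0), np.int64(0))]
[[-29.7, 7.3, 8.4], [-29.8, 7.4, -6.3], [-30.1, 6.9, -3.8], [-30.3, 7.6, 3.8], [-30.5, 8.3, -3.2], [-30.8, 6.9, -1.7], [-31.3, 7.8, -8.9], [-31.3, 6.4, -3.4], [-31.5, 8.5, -1.4], [-31.9, 4.8, -9.9], [-31.9, 7.7, -6.7], [-32.3, 7.1, -8.2], [-32.8, 3.0, -10.2], [-32.8, -3.2, -10.1], [-32.9, -0.5, -10.8], [-33.2, 7.0, -10.2], [-34.0, -3.8, -9.5], [-34.0, -4.7, -10.6], [-34.1, 1.6, -10.9], [-34.3, 7.3, -8.5], [-34.3, -0.8, -10.5], [-34.3, 8.3, -7.5], [-34.6, 6.6, -9.9], [-34.9, -2.0, -9.3], [-35.0, 6.1, -11.4]]
```

The two cameras agree that the closed fingers end about 32 mm short of the reported TCP, which explains why they passed above the head. I'll go lower carefully, watching the force.

>>> apply_moves(
  rows=[
    [[5, 0, 0, 0, 0, 0, 0], [10, 0, 0, 0, 0, 0, 0], [10, 0, 0, 0, 0, 0, 0]],
  ],
)

```text
time: 6.2
ee_pos: [0.5199, 0.0407, 0.0029]
tcp_rot: [-11.0, 90.0, -19.3]
wrist_force: [-0.5, -0.1, -0.1]
opening: -0.0
```

>>> apply_moves(
  rows=[
    [[3, 0, 0, 0, 0, 0, 0], [6, 0, 0, 0, 0, 0, 0], [6, 0, 0, 0, 0, 0, 0]],
  ],
)

```text
time: 6.5
ee_pos: [0.5196, 0.0406, -0.0036]
tcp_rot: [-101.3, 90.0, -109.6]
wrist_force: [0.0, 0.6, -0.1]
opening: -0.0
```

>>> apply_moves(
  rows=[
    [[0, 0, 10, 0, 0, 0, 0], [0, 0, 18, 0, 0, 0, 0], [0, 0, 24, 0, 0, 0, 0], [0, 0, 29, 0, 0, 0, 0], [0, 0, 34, 0, 0, 0, 0], [0, 0, 39, 0, 0, 0, 0]],
  ],
)

```text
time: 7.1
ee_pos: [0.5583, 0.035, -0.0037]
tcp_rot: [-154.0, 90.0, -162.3]
wrist_force: [-5.2, 0.5, 3.6]
opening: -0.0001
```

```bash
python3 - <<'E'
from m import *
from plan import *
P,Rc,o=cur(); print(P,X@(P-C),Y@(P-C),Rc.T@o['wrist_force'])
p=cams.camera('scene')
a=p['pixels'][270:345,220:320]; cv2.imwrite('pics/s5d.png',cv2.resize(a,(800,600),interpolation=cv2.INTER_CUBIC)[:,:,::-1])
E
```

```text
[ 0.55828626  0.03499634 -0.00365732] -0.0475619968339199 0.12018935581753887 [-3.59324755 -0.22807928 -5.18336321]
```

View pics/s5d.png

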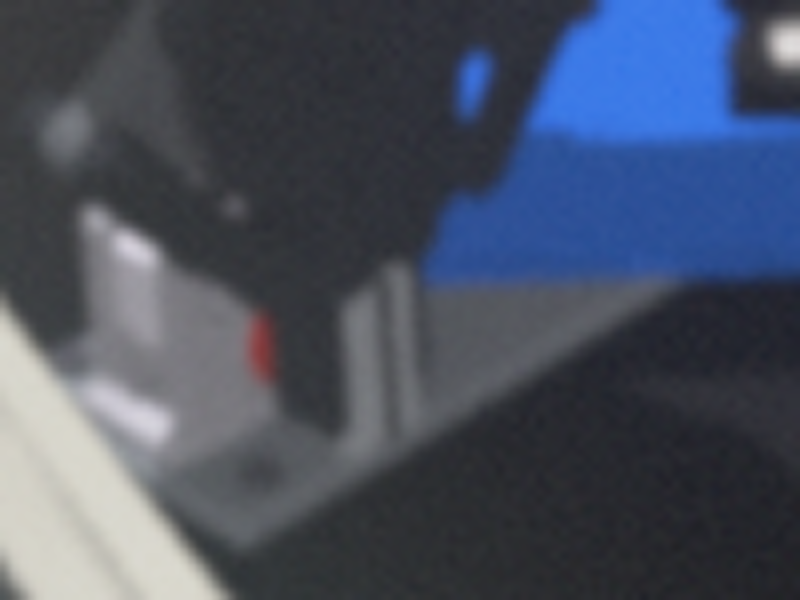

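```bash
python3 - <<'E'
from m import *
from plan import *
P,Rc,o=cur()
for n in ['wrist','scene']:
    w=cams.camera(n)
    V,U=np.mgrid[0:480,0:640]; z=w['range_z']; dx,dy=U-w['cx'],V-w['cy']
    if n=='wrist':
        r=np.hypot(dx,dy)+1e-9; t=r/w['fx']; s=np.tan(t)/r
    else: s=1/w['fx']
    k0=(z>0)
    c=np.stack([dx*s*z,-dy*s*z,-z],-1)[k0]
    q=c@R(w).T+np.array(w['eye']); T=(q-P)@Rc*1000
    for a in range(-70,71,10):
        k=(T[:,1]>=a)&(T[:,1]<a+10)&(abs(T[:,2])<30)&(T[:,0]>-130)
        hh=np.histogram(q[k,2]*1000,np.arange(0,130,10))[0]; print(n,a,hh.tolist())
E
```

```text
wrist -70 [1726, 4, 206, 426, 497, 667, 2, 0, 0, 0, 5, 123]
wrist -60 [1985, 9, 157, 228, 140, 23, 0, 0, 0, 37, 566, 1834]
wrist -50 [1967, 8, 0, 0, 55, 211, 1, 0, 105, 650, 1580, 2144]
wrist -40 [2135, 9, 0, 0, 0, 0, 0, 252, 1217, 1919, 871, 447]
wrist -30 [2107, 14, 0, 0, 0, 0, 14, 603, 1624, 38, 134, 765]
wrist -20 [1444, 1, 0, 75, 138, 109, 106, 429, 172, 648, 999, 1094]
wrist -10 [1143, 0, 1, 236, 362, 347, 662, 873, 276, 624, 1370, 1822]
wrist 0 [1185, 0, 1, 227, 343, 315, 418, 938, 325, 770, 1389, 1754]
wrist 10 [1450, 0, 0, 42, 90, 81, 108, 485, 156, 501, 853, 920]
wrist 20 [1968, 0, 0, 0, 0, 0, 4, 520, 1853, 144, 109, 820]
wrist 30 [1949, 0, 0, 0, 0, 0, 0, 184, 1023, 1946, 1312, 690]
wrist 40 [1833, 0, 0, 0, 0, 0, 0, 0, 52, 561, 1238, 2235]
wrist 50 [1772, 0, 0, 0, 0, 0, 0, 0, 0, 15, 458, 1599]
wrist 60 [1745, 0, 0, 0, 0, 0, 0, 0, 0, 0, 0, 38]
wrist 70 [1619, 0, 0, 0, 0, 0, 0, 0, 0, 0, 0, 0]
scene -70 [112, 0, 32, 43, 47, 48, 0, 0, 0, 0, 0, 0]
scene -60 [113, 1, 27, 47, 36, 14, 0, 0, 0, 1, 14, 44]
scene -50 [119, 2, 14, 24, 10, 0, 0, 0, 3, 22, 38, 58]
scene -40 [106, 0, 0, 0, 0, 0, 0, 6, 24, 56, 34, 16]
scene -30 [92, 0, 0, 0, 0, 0, 2, 30, 35, 7, 0, 4]
scene -20 [88, 0, 0, 5, 8, 9, 1, 21, 8, 17, 22, 20]
scene -10 [127, 0, 2, 19, 17, 16, 29, 45, 33, 46, 49, 49]
scene 0 [131, 11, 13, 38, 42, 42, 20, 29, 13, 14, 14, 13]
scene 10 [158, 5, 0, 42, 67, 42, 27, 65, 57, 88, 47, 43]
scene 20 [131, 0, 0, 0, 0, 0, 0, 22, 16, 0, 28, 39]
scene 30 [52, 0, 0, 0, 0, 0, 0, 20, 35, 17, 1, 26]
scene 40 [2, 0, 0, 0, 0, 0, 0, 0, 13, 42, 30, 46]
scene 50 [0, 0, 0, 0, 0, 0, 0, 0, 0, 5, 35, 75]
scene 60 [0, 0, 0, 0, 0, 0, 0, 0, 0, 0, 2, 70]
scene 70 [0, 0, 0, 0, 0, 0, 0, 0, 0, 0, 0, 0]
```

>>> apply_moves(
  rows=[
    [[0, 0, 4, 0, 0, 0, 0], [0, 0, 8, 0, 0, 0, 0], [0, 0, 11, 0, 0, 0, 0], [0, 0, 11, 0, 0, 0, 0]],
  ],
)

```text
time: 7.65
ee_pos: [0.5702, 0.0332, -0.0038]
tcp_rot: [-20.1, 89.9, -28.4]
wrist_force: [-1.1, 0.4, 0.4]
opening: 0.0001
```

>>> apply_moves(
  rows=[
    [[0, 0, 2, 0, 0, 0, 0], [0, 0, 3, 0, 0, 0, 0], [0, 0, 3, 0, 0, 0, 0]],
  ],
)

```text
time: 7.95
ee_pos: [0.5729, 0.0329, -0.0038]
tcp_rot: [-56.0, 90.0, -64.3]
wrist_force: [-5.1, 0.2, 2.9]
opening: -0.0004
```

>>> apply_moves(
  rows=[
    [[0, 0, 1.5, 0, 0, 0, 0], [0, 0, 2.5, 0, 0, 0, 0]],
  ],
)

```text
time: 8.15
ee_pos: [0.5728, 0.0329, -0.0038]
tcp_rot: [-175.3, 89.7, 176.4]
wrist_force: [-21.4, 2.2, 13.1]
opening: 0.0005
```

>>> apply_moves(
  rows=[
    [[0, 0, 1, 0, 0, 0, 0], [0, 0, 2, 0, 0, 0, 0]],
  ],
)

```text
time: 8.35
ee_pos: [0.5726, 0.0329, -0.0038]
tcp_rot: [-177.4, 89.5, 174.4]
wrist_force: [-19.9, 2.1, 12.0]
opening: -0.0002
```

>>> apply_moves(
  rows=[
    [[0, 0, -5, 0, 0, 0, 0], [0, 0, -20, 0, 0, 0, 0], [0, 0, -40, 0, 0, 0, 0], [-30, 0, -50, 0, 0, 0, 0], [-80, 0, -60, 0, 0, 0, 0], [-130, 0, -60, 0, 0, 0, 0], [-160, 0, -60, 0, 0, 0, 0], [-160, 0, -60, 0, 0, 0, 0]],
  ],
)

```text
time: 9.15
ee_pos: [0.5171, 0.0415, 0.1621]
tcp_rot: [87.6, 89.9, 79.3]
wrist_force: [0.4, -0.2, 0.4]
opening: -0.0001
```

```bash
python3 - <<'E'
from m import *
from plan import *
P,Rc,o=cur(); print(P)
p=cams.camera('scene')
Q,us,vs=pts(p,cm(p,'red',(225,290,290,335))); m=np.median(Q,0); print(len(Q),m,'station',X@(m-C),Y@(m-C))
Q,us,vs=pts(p,cm(p,'yellow',(320,210,380,245))); Q=Q[abs(Q[:,2]-.082)<.015]; m=Q.mean(0); print(len(Q),m,'station',X@(m-C),Y@(m-C))
a=p['pixels'][210:345,200:380]; cv2.imwrite('pics/s6d.png',cv2.resize(a,(800,600),interpolation=cv2.INTER_CUBIC)[:,:,::-1])
E
```

```text
[0.51710913 0.04150864 0.16211763]
109 [0.58457753 0.03457539 0.04219231] station -0.021485334214081817 0.12356812852459052
197 [ 0.5645899  -0.23224731  0.0824144 ] station -0.002746097490602773 -0.14334514912120327
```

View pics/s6d.png

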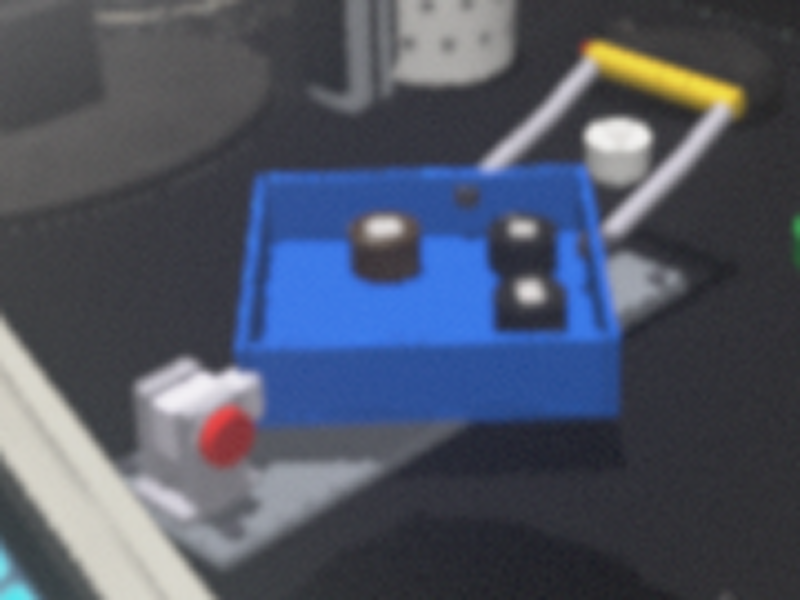

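The pin is home: the head is flush against the fork, and the push stopped hard at about 21 N. Next is the handle.

```bash
python3 - <<'E'
from plan import *
D=down(1)
for q in [(0,-.148,.16),(0,-.148,.10),(0,-.148,.031)]: print(st(*q).round(4),row(st(*q),D))
E
```

```text
[ 0.5666 -0.2372  0.16  ] [-1.2, -268.6, 89.8, 0.001, -0.003, -0.001]
[ 0.5666 -0.2372  0.1   ] [58.8, -268.6, 90.0, 0.001, -0.003, -0.001]
[ 0.5666 -0.2372  0.031 ] [127.8, -268.7, 90.3, 0.001, -0.003, -0.001]
```

>>> apply_moves(
  rows=[
    [[0, -40, 15, 0, -0.003, 0, 0.5], [0, -85, 30, 0, -0.003, 0, 0.5], [0, -130, 45, 0, -0.003, 0, 0.5], [0, -175, 60, 0, -0.003, 0, 0.5], [0, -220, 75, 0, -0.003, 0, 0.5], [0, -255, 90, 0, -0.003, 0, 0.5], [10, -268.5, 90, 0, -0.003, 0, 0.5], [40, -268.5, 90, 0, -0.003, 0, 0.5], [58, -268.5, 90, 0, -0.003, 0, 0.5], [58, -268.5, 90, 0, -0.003, 0, 0.5]],
  ],
  newtons=40,
)

```text
time: 10.2
ee_pos: [0.5646, -0.236, 0.0964]
tcp_rot: [160.1, 89.6, 151.8]
wrist_force: [-0.1, 0.4, -0.7]
opening: 0.0429
```

```bash
python3 - <<'E'
from m import *
from plan import *
P,Rc,o=cur(); print(P,X@(P-C),Y@(P-C),o['opening'])
for n in ['wrist','scene']:
    w=cams.camera(n); save(w,n+'7')
    V,U=np.mgrid[0:480,0:640]; z=w['range_z']; dx,dy=U-w['cx'],V-w['cy']
    if n=='wrist':
        r=np.hypot(dx,dy)+1e-9; t=r/w['fx']; s=np.tan(t)/r
    else: s=1/w['fx']
    q=(np.stack([dx*s*z,-dy*s*z,-z],-1))@R(w).T+np.array(w['eye']); T=(q-P)@Rc*1000
    ym=cm(w,'yellow',(0,0,640,480))&(z>0)&(abs(q[...,2]-.08)<.02)&(abs(T[...,1])<60)
    Y1=T[ym]; print(n,'bar in tool',len(Y1),Y1.mean(0).round(1) if len(Y1) else '',(q[ym].mean(0).round(4) if len(Y1) else ''), (np.percentile(Y1,3,0).round(1),np.percentile(Y1,97,0).round(1)) if len(Y1) else '')
    k=(z>0)&(abs(T[...,1])<45)&(abs(T[...,2])<15)&(T[...,0]>-75)&(T[...,0]<-5)&~ym&(q[...,2]>.095)
    f=T[k]; 
    for sgn in (1,-1):
        g=f[f[:,1]*sgn>5]; 
        if len(g): print(sgn,len(g),'end',np.percentile(g[:,0],99).round(1),'y',np.percentile(g[g[:,0]>-60][:,1],[2,50,98]).round(1))
E
```

```text
[ 0.56457856 -0.23600844  0.09641107] -0.0022143805295405904 -0.14706852173017354 0.04290938758669158
wrist bar in tool 3056 [11.  -1.8 -1.9] [ 0.5624 -0.2375  0.0854] (array([  9. ,  -7.3, -37.1]), array([15.1,  3.6, 38. ]))
1 2549 end -33.1 y [20.3 21.9 33.5]
-1 2545 end -33.3 y [-35.3 -23.6 -21.9]
scene bar in tool 199 [14.1  3.6 -0.7] [ 0.5643 -0.2323  0.0823] (array([ 10.4,  -1.7, -36.5]), array([20.5,  7. , 35.6]))
1 234 end -33.8 y [22.1 30.4 37.2]
-1 245 end -34.1 y [-33.3 -21.  -18.4]
```

View pics/wrist7.png

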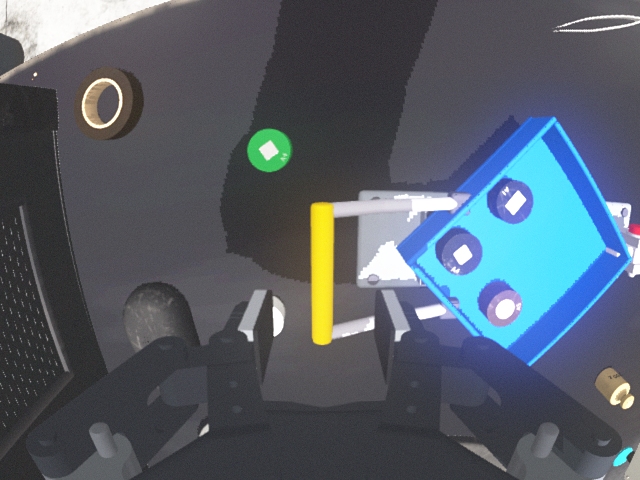

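View pics/scene7.png

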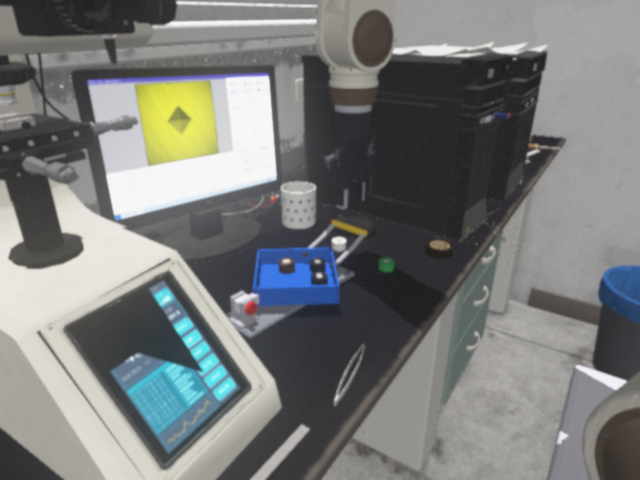

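>>> apply_moves(
  rows=[
    [[20, -2, -1, 0, 0, 0, 0.5], [45, -2, -1, 0, 0, 0, 0.5], [60, -2, -1, 0, 0, 0, 0.5], [67, -2, -1, 0, 0, 0, 0.5], [67, -2, -1, 0, 0, 0, 0.5], [67, -2, -1, 0, 0, 0, 0.5]],
  ],
)

```text
time: 10.9
ee_pos: [0.5654, -0.2383, 0.0345]
tcp_rot: [101.0, 90.0, 92.7]
wrist_force: [-0.7, -0.6, 0.7]
opening: 0.0428
```

```bash
python3 - <<'E'
from m import *
p=cams.camera('wrist'); save(p,'w8')
p=cams.camera('scene'); a=p['pixels'][170:290,280:440]; cv2.imwrite('pics/s8d.png',cv2.resize(a,(800,600),interpolation=cv2.INTER_CUBIC)[:,:,::-1])
E
```

```text
(no output)
```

View pics/s8d.png

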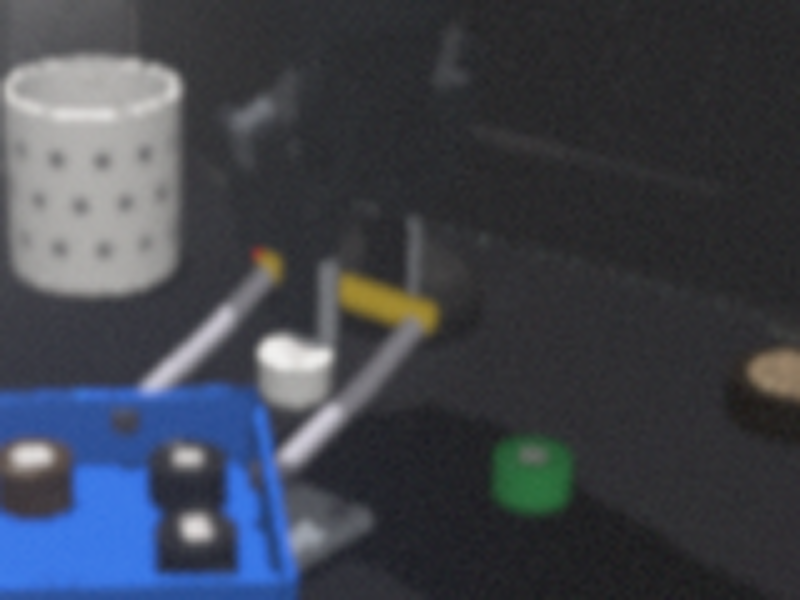

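View pics/w8.png

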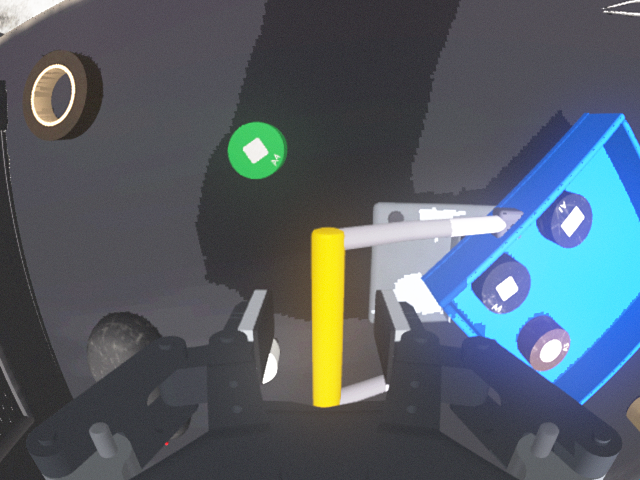

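>>> apply_moves(
  rows=[
    [[5, 0, 0, 0, 0, 0, 0.5], [5, 0, 0, 0, 0, 0, 0.5], [5, 0, 0, 0, 0, 0, 0.2], [5, 0, 0, 0, 0, 0, 0], [5, 0, 0, 0, 0, 0, 0], [5, 0, 0, 0, 0, 0, 0], [5, 0, 0, 0, 0, 0, 0], [5, 0, 0, 0, 0, 0, 0]],
  ],
  newtons=40,
)

```text
time: 11.8
ee_pos: [0.5658, -0.2371, 0.0299]
tcp_rot: [81.9, 89.8, 73.7]
wrist_force: [1.6, 7.7, 1.5]
opening: 0.0104
```

```bash
python3 - <<'E'
from m import *
from plan import *
P,Rc,o=cur(); print(P,o['opening'],o['wrist_force'],X@(P-C),Y@(P-C))
p=cams.camera('wrist'); save(p,'w9')
# planned path: rows for tilt
D=down(1)
h=np.array([0,-.268,.04]);
a0=np.arctan2(.040,.268); Rr=np.hypot(.268,.04)
for th in range(0,37,3):
    t=a0+np.radians(th); d=Y*(Rr*(np.cos(a0)-np.cos(t)))+np.array([0,0,Rr*(np.sin(t)-np.sin(a0))])
    print(th,(Rc.T@d*1000).round(1))
E
```

```text
[ 0.56578063 -0.23707045  0.02990437] 0.010445722691023476 [1.61659596 7.70555792 1.49727404] -0.0008715975831461199 -0.14794588940557493
0 [0. 0. 0.]
3 [-14.    2.5   0. ]
6 [-27.8   5.7   0. ]
9 [-41.4   9.7   0. ]
12 [-54.8  14.3   0.1]
15 [-67.9  19.7   0.1]
18 [-80.8  25.7   0.1]
21 [-93.3  32.4   0.1]
24 [-1.054e+02  3.980e+01  1.000e-01]
27 [-117.2   47.7    0.2]
30 [-128.5   56.3    0.2]
33 [-139.3   65.4    0.2]
36 [-149.7   75.1    0.2]
```

View pics/w9.png

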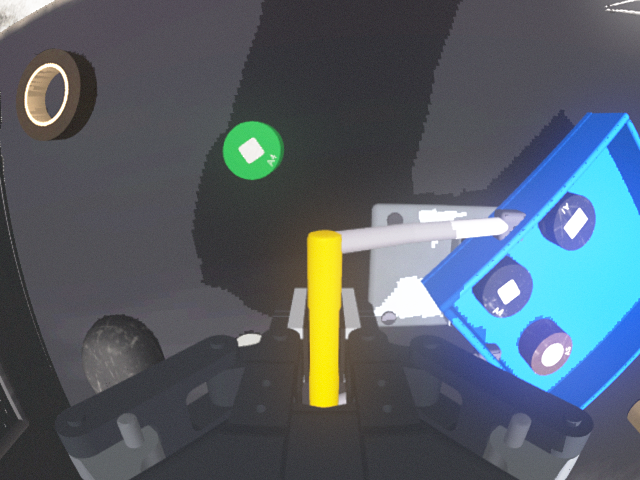

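The bar is gripped at about 10 mm opening, with the pads on either side of its middle. I'll lift along the arc.

>>> apply_moves(
  rows=[
    [[-7, 1.2, 0, 0, 0, 0, 0], [-14, 2.5, 0, 0, 0, 0, 0], [-21, 4, 0, 0, 0, 0, 0], [-28, 5.7, 0, 0, 0, 0, 0], [-34.6, 7.6, 0, 0, 0, 0, 0], [-41.4, 9.7, 0, 0, 0, 0, 0], [-48, 11.9, 0, 0, 0, 0, 0], [-54.8, 14.3, 0, 0, 0, 0, 0], [-61.4, 16.9, 0, 0, 0, 0, 0], [-67.9, 19.7, 0, 0, 0, 0, 0], [-67.9, 19.7, 0, 0, 0, 0, 0]],
  ],
)

```text
time: 12.95
ee_pos: [0.5686, -0.2178, 0.0991]
tcp_rot: [62.9, 89.8, 54.8]
wrist_force: [-1.5, -4.5, -0.5]
opening: 0.0105
```

```bash
python3 - <<'E'
from m import *
from plan import *
P,Rc,o=cur(); print(P,o['opening'],o['wrist_force'],X@(P-C),Y@(P-C))
p=cams.camera('scene'); a=p['pixels'][170:320,230:430]; cv2.imwrite('pics/s10.png',cv2.resize(a,(800,600),interpolation=cv2.INTER_CUBIC)[:,:,::-1])
E
```

```text
[ 0.56862651 -0.21778076  0.09909396] 0.010485184218145191 [-1.54936545 -4.52566723 -0.54972413] -0.0008401101348880016 -0.12844742415542518
```

View pics/s10.png

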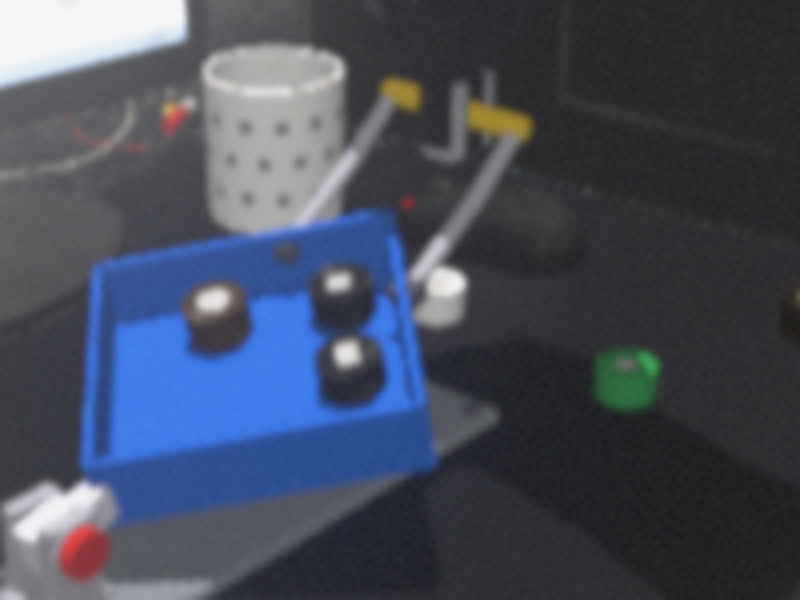

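>>> apply_moves(
  rows=[
    [[-6.5, 3, 0, 0, 0, 0, 0], [-12.9, 6, 0, 0, 0, 0, 0], [-19.2, 9.2, 0, 0, 0, 0, 0], [-25.4, 12.7, 0, 0, 0, 0, 0], [-31.5, 16.3, 0, 0, 0, 0, 0], [-37.5, 20.1, 0, 0, 0, 0, 0], [-43.4, 24, 0, 0, 0, 0, 0], [-49.3, 28, 0, 0, 0, 0, 0], [-55, 32.2, 0, 0, 0, 0, 0], [-60.6, 36.6, 0, 0, 0, 0, 0], [-66, 41, 0, 0, 0, 0, 0], [-71.4, 45.7, 0, 0, 0, 0, 0], [-75, 48.9, 0, 0, 0, 0, 0], [-78, 51.8, 0, 0, 0, 0, 0], [-78, 51.8, 0, 0, 0, 0, 0], [-78, 51.8, 0, 0, 0, 0, 0], [-78, 51.8, 0, 0, 0, 0, 0], [-78, 51.8, 0, 0, 0, 0, 0]],
  ],
)

```text
time: 14.8
ee_pos: [0.5761, -0.1678, 0.178]
tcp_rot: [2.1, 89.8, -6.1]
wrist_force: [-0.1, -9.4, 5.0]
opening: 0.0107
```

```bash
cat > chk.py <<'E'
from m import *
from plan import *
import sys
P,Rc,o=cur(); print(P,o['opening'],o['wrist_force'],X@(P-C),Y@(P-C))
p=cams.camera('scene'); a=p['pixels'][170:320,230:430]; cv2.imwrite(f'pics/s{sys.argv[1]}.png',cv2.resize(a,(800,600),interpolation=cv2.INTER_CUBIC)[:,:,::-1])
V,U=np.mgrid[0:480,0:640]; Q,us,vs=pts(p,p['range_z']>0)
s=np.stack([(Q-C)@X,(Q-C)@Y,Q[:,2]],1)
m=cm(p,'yellow',(0,0,640,480)); 
by,us2,vs2=pts(p,m); b=np.stack([(by-C)@X,(by-C)@Y,by[:,2]],1); b=b[(abs(b[:,0])<.05)&(b[:,2]>.1)&(b[:,1]>-.2)&(b[:,1]<0)]
if len(b): c=b.mean(0); print('bar',c.round(4),'tilt',np.degrees(np.arctan2(c[2]-.04,.12-c[1])-np.arctan2(.04,.268)))
# floor plane fit: blue points, upward facing
B,_,_=pts(p,cm(p,'blue',(230,170,430,330))); b=np.stack([(B-C)@X,(B-C)@Y,B[:,2]],1)
best=None
for t in np.arange(0,50,.5):
    r=np.radians(t); n=(b[:,2]-.04)*np.cos(r)-(.12-b[:,1])*np.sin(r)  # height normal to tray rel hinge
    h=np.histogram(n,np.arange(-.03,.04,.0015))[0]
    i=h.argmax()
    if best is None or h[i]>best[0]: best=(h[i],t,-.03+.0015*i)
print('floor fit',best)
for l in ['puck_0']:
    for d in cams.find_in(l,p):
        a=np.array(d['at'])-C; y,z=a@Y-.12,a[2]-.04; r=np.radians(best[1]); print(round(d['confidence'],2),'tray x,y(from hinge),z',np.round([a@X, y*np.cos(r)-z*np.sin(r), y*np.sin(r)+z*np.cos(r)],3))
E
python3 chk.py 11
```

```text
[ 0.57608404 -0.16782966  0.17803562] 0.01065715701924022 [-0.14041284 -9.36175912  5.02130553] -0.0006714448591903979 -0.07794297393316575
bar [-0.011  -0.0734  0.2268] tilt 35.52265902576871
floor fit (np.int64(1595), np.float64(34.5), np.float64(-0.011999999999999997))
0.61 tray x,y(from hinge),z [-0.004 -0.085  0.001]
0.61 tray x,y(from hinge),z [ 0.026 -0.073  0.006]
0.59 tray x,y(from hinge),z [ 0.054 -0.239 -0.191]
0.59 tray x,y(from hinge),z [-0.072 -0.233 -0.187]
0.42 tray x,y(from hinge),z [-0.028 -0.08   0.003]
0.25 tray x,y(from hinge),z [-0.02   0.004  0.009]
```

View pics/s11.png

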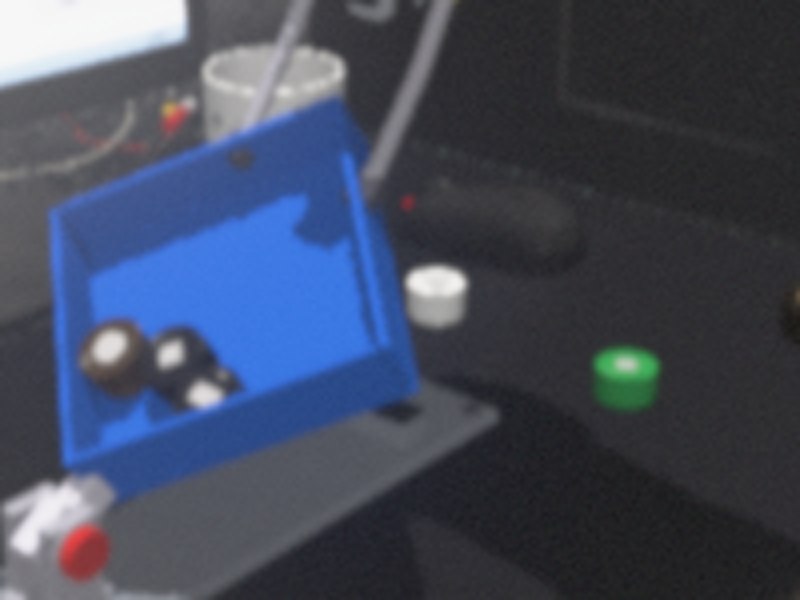

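The pucks have formed an arch: all three lie in a row across the walls (brown at crop (110,350), black at (180,350) and (205,390)), about 5 cm short of the corner. I'll check whether they are still moving.

```bash
python3 chk.py 12; python3 - <<'E'
from m import *
p=cams.camera('wrist'); save(p,'w12'); p=cams.camera('top'); a=p['pixels'][170:320,200:400]; cv2.imwrite('pics/t12.png',cv2.resize(a,(800,600),interpolation=cv2.INTER_CUBIC)[:,:,::-1])
E
```

```text
[ 0.57605771 -0.16785177  0.17802745] 0.010886343018167096 [-0.17396397 -9.10048203  4.58658684] -0.0006943039813620249 -0.07796865908818515
bar [-0.011  -0.0736  0.2266] tilt 35.45548455243904
floor fit (np.int64(1608), np.float64(34.5), np.float64(-0.011999999999999997))
0.75 tray x,y(from hinge),z [-0.005 -0.085  0.005]
0.64 tray x,y(from hinge),z [ 0.026 -0.074  0.008]
0.59 tray x,y(from hinge),z [-0.073 -0.233 -0.187]
0.47 tray x,y(from hinge),z [ 0.056 -0.239 -0.196]
```

View pics/t12.png

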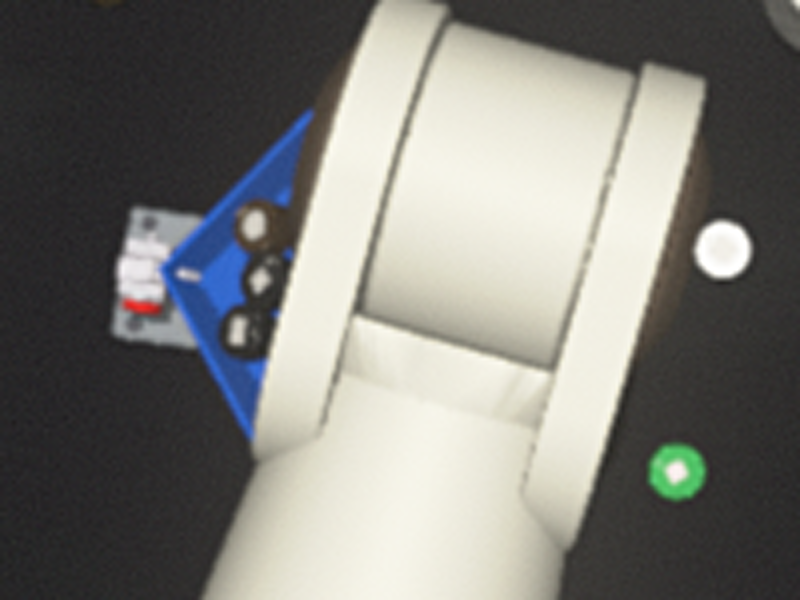

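View pics/w12.png

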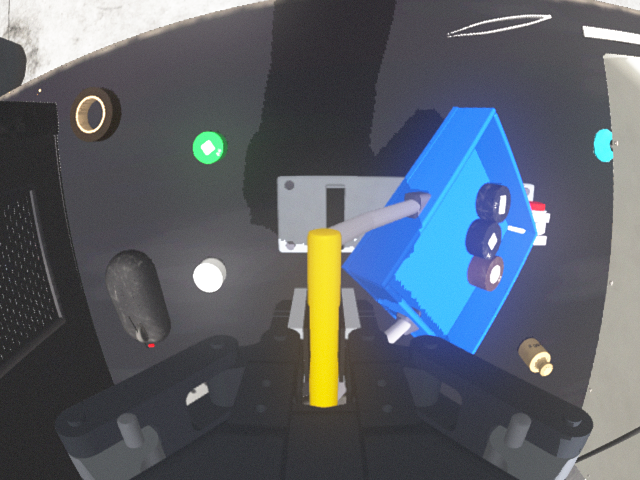

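The arch is static. By the potential-energy geometry it is an unstable balance held only by friction, so a short shake along the arc should break it while I keep hold of the handle.

>>> apply_moves(
  rows=[
    [[12, -10, 0, 0, 0, 0, 0], [-7, 7, 0, 0, 0, 0, 0], [12, -10, 0, 0, 0, 0, 0], [-7, 7, 0, 0, 0, 0, 0], [18, -15.5, 0, 0, 0, 0, 0], [-7, 7, 0, 0, 0, 0, 0], [18, -15.5, 0, 0, 0, 0, 0], [-7, 7, 0, 0, 0, 0, 0], [18, -15.5, 0, 0, 0, 0, 0], [0, 0, 0, 0, 0, 0, 0], [0, 0, 0, 0, 0, 0, 0], [0, 0, 0, 0, 0, 0, 0]],
  ],
)

```text
time: 16.3
ee_pos: [0.576, -0.1692, 0.1784]
tcp_rot: [-27.8, 89.7, -36.0]
wrist_force: [-1.3, -9.6, 5.8]
opening: 0.0101
```

```bash
python3 chk.py 13; python3 - <<'E'
from m import *
p=cams.camera('wrist'); cv2.imwrite('pics/w13.png',cv2.resize(p['pixels'][80:380,300:620],(640,600))[:,:,::-1])
E
```

```text
[ 0.57600697 -0.16915588  0.17844404] 0.010149468397547757 [-1.25391661 -9.59080519  5.75301   ] -0.0005562592145167602 -0.07926643033362306
bar [-0.0105 -0.0746  0.2253] tilt 35.10856358944883
floor fit (np.int64(1544), np.float64(33.5), np.float64(-0.010499999999999999))
0.73 tray x,y(from hinge),z [ 0.054 -0.243 -0.188]
0.7 tray x,y(from hinge),z [-0.072 -0.234 -0.182]
0.53 tray x,y(from hinge),z [ 0.026 -0.074  0.006]
0.51 tray x,y(from hinge),z [-0.001 -0.085  0.007]
0.49 tray x,y(from hinge),z [-0.026 -0.082  0.006]
```

View pics/w13.png

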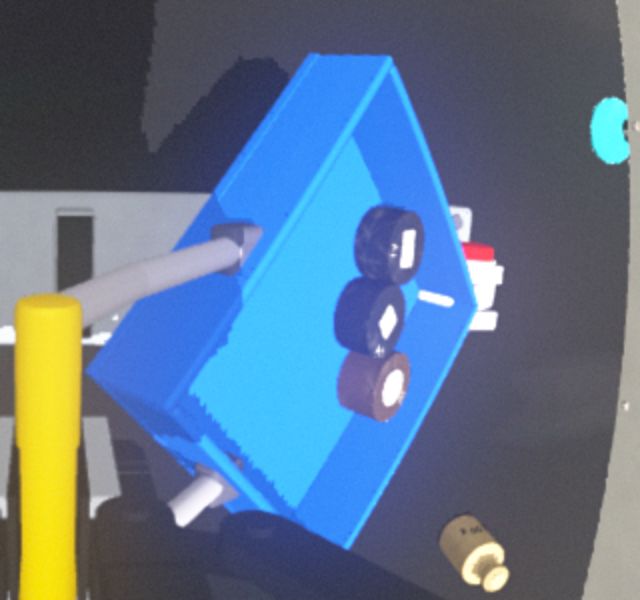

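>>> apply_moves(
  rows=[
    [[-16.4, 17, 0, 0, 0, 0, 0], [17.9, -15.5, 0, 0, 0, 0, 0], [-16.4, 17, 0, 0, 0, 0, 0], [17.9, -15.5, 0, 0, 0, 0, 0], [-16.4, 17, 0, 0, 0, 0, 0], [17.9, -15.5, 0, 0, 0, 0, 0], [-16.4, 17, 0, 0, 0, 0, 0], [17.9, -15.5, 0, 0, 0, 0, 0], [-16.4, 17, 0, 0, 0, 0, 0], [17.9, -15.5, 0, 0, 0, 0, 0], [0, 0, 0, 0, 0, 0, 0], [0, 0, 0, 0, 0, 0, 0], [0, 0, 0, 0, 0, 0, 0]],
  ],
  newtons=60,
)

```text
time: 17.75
ee_pos: [0.5755, -0.1713, 0.179]
tcp_rot: [-45.7, 89.6, -54.0]
wrist_force: [-4.8, -12.4, 8.6]
opening: 0.0094
```

```bash
python3 chk.py 14; python3 - <<'E'
from m import *
p=cams.camera('wrist'); cv2.imwrite('pics/w14.png',cv2.resize(p['pixels'][80:380,300:620],(640,600))[:,:,::-1])
E
```

```text
[ 0.57554786 -0.17131623  0.17904674] 0.00941362397309747 [ -4.82669677 -12.36421765   8.57852905] -0.0006986942643940688 -0.08147042442290012
bar [-0.0101 -0.0769  0.2229] tilt 34.40972121859886
floor fit (np.int64(1616), np.float64(33.5), np.float64(-0.011999999999999997))
0.82 tray x,y(from hinge),z [ 0.026 -0.073  0.006]
0.61 tray x,y(from hinge),z [ 0.055 -0.242 -0.187]
0.58 tray x,y(from hinge),z [-0.069 -0.231 -0.185]
0.5 tray x,y(from hinge),z [-0.001 -0.087  0.006]
```

View pics/w14.png

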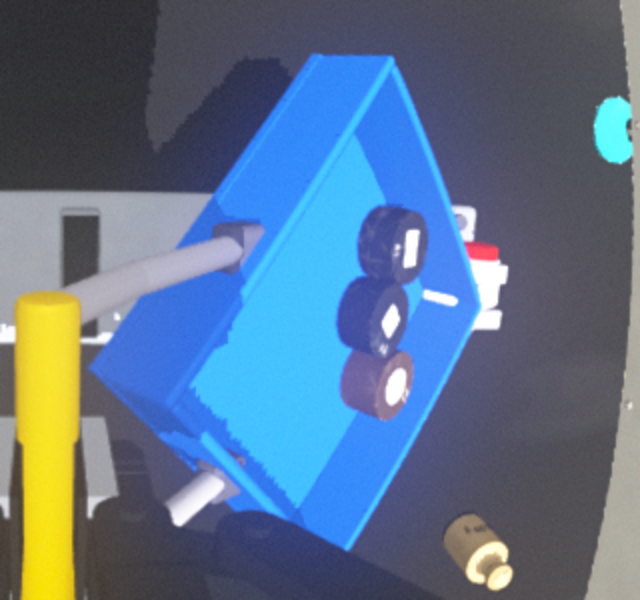

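The shake didn't free the arch, and the bar has crept about 8 mm in the pads. I'll stop shaking. Plan: lower the tray flat, let go, nudge the middle black puck slightly towards the corner past the arch's dead point, then regrip and lift again.

```bash
python3 - <<'E'
from plan import *
P,Rc,o=cur(); a0=np.arctan2(.04,.268); R0=.271; t0=a0+np.radians(33.7)
for th in [31,28,25,22,19,16,13,10,7,4,2,0]:
    t=a0+np.radians(th); d=Y*R0*(np.cos(t0)-np.cos(t))+np.array([0,0,R0*(np.sin(t)-np.sin(t0))]); print(th,(Rc.T@d*1000).round(1))
E
```

```text
31 [ 9.7 -8.3 -0. ]
28 [ 20.9 -17.   -0.1]
25 [ 32.6 -25.   -0.1]
22 [ 44.7 -32.5  -0.2]
19 [ 57.1 -39.3  -0.3]
16 [ 69.9 -45.5  -0.3]
13 [ 83.  -50.9  -0.4]
10 [ 96.4 -55.7  -0.4]
7 [109.9 -59.8  -0.5]
4 [123.7 -63.1  -0.6]
2 [133.  -65.   -0.6]
0 [142.3 -66.5  -0.7]
```

>>> apply_moves(
  rows=[
    [[9.7, -8.3, 0, 0, 0, 0, 0], [20.9, -17, 0, 0, 0, 0, 0], [32.6, -25, 0, 0, 0, 0, 0], [44.7, -32.5, 0, 0, 0, 0, 0], [57, -39.3, 0, 0, 0, 0, 0], [70, -45.5, 0, 0, 0, 0, 0], [83, -51, 0, 0, 0, 0, 0], [96.4, -55.7, 0, 0, 0, 0, 0], [110, -59.8, 0, 0, 0, 0, 0], [123.7, -63, -0.5, 0, 0, 0, 0], [133, -65, -0.5, 0, 0, 0, 0], [138, -66, -0.5, 0, 0, 0, 0], [140, -66.5, -0.5, 0, 0, 0, 0], [140, -66.5, -0.5, 0, 0, 0, 0]],
  ],
)

```text
time: 19.3
ee_pos: [0.5658, -0.2372, 0.0393]
tcp_rot: [-42.7, 89.7, -51.0]
wrist_force: [0.2, 5.3, -1.4]
opening: 0.0098
```

```bash
python3 - <<'E'
from m import *
from plan import *
P,Rc,o=cur(); print(P,o['opening'],o['wrist_force'],X@(P-C),Y@(P-C))
p=cams.camera('scene'); a=p['pixels'][170:320,230:430]; cv2.imwrite('pics/s15.png',cv2.resize(a,(800,600),interpolation=cv2.INTER_CUBIC)[:,:,::-1])
Q,us,vs=pts(p,cm(p,'yellow',(320,190,390,245))); Q=Q[abs(Q[:,2]-.082)<.03]; m=Q.mean(0); print(len(Q),m,'station',X@(m-C),Y@(m-C))
E
```

```text
[ 0.56580774 -0.23721883  0.03927157] 0.009768083558697344 [ 0.24385534  5.25397632 -1.42221741] -0.0008233475974508374 -0.1480888016730104
122 [ 0.56108372 -0.23158584  0.08280697] station -0.006311040604864333 -0.14319674810147154
```

View pics/s15.png

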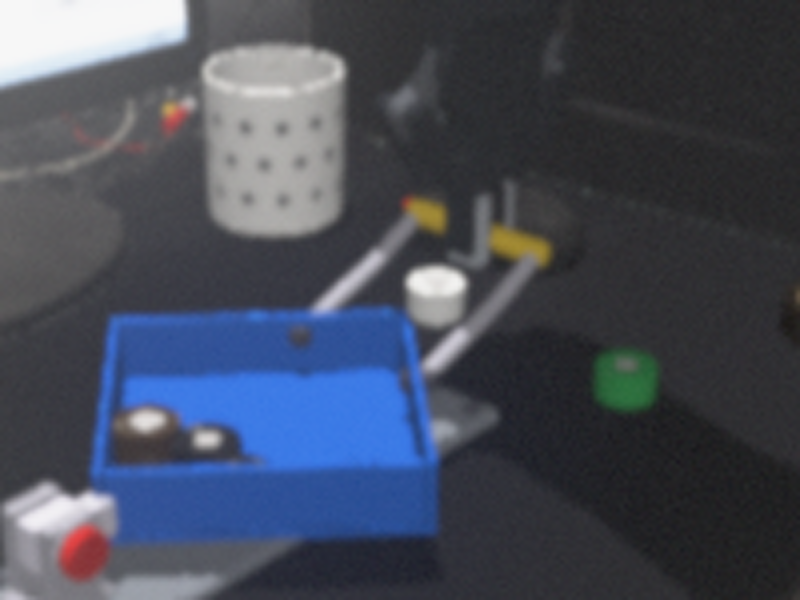

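>>> apply_moves(
  rows=[
    [[0, 0, 0, 0, 0, 0, 0.3], [0, 0, 0, 0, 0, 0, 0.5], [0, 0, 0, 0, 0, 0, 0.5], [-10, 0, 0, 0, 0, 0, 0.5], [-40, 0, 0, 0, 0, 0, 0.5], [-80, 5, 0, 0, 0, 0, 0.3], [-85, 50, 0, 0, 0, 0, 0], [-85, 95, 0, 0, 0, 0, 0], [-85, 128, 0, 0, 0, 0, 0], [-85, 128, 0, 0, 0, 0, 0], [-85, 128, 0, 0, 0, 0, 0]],
  ],
)

```text
time: 20.45
ee_pos: [0.5843, -0.1097, 0.1247]
tcp_rot: [-40.7, 89.6, -48.9]
wrist_force: [-0.0, -1.0, -0.4]
opening: 0.0004
```

```bash
python3 - <<'E'
from m import *
from plan import *
P,Rc,o=cur(); print(P,o['opening'],o['wrist_force'],X@(P-C),Y@(P-C))
w=cams.camera('wrist'); save(w,'w16')
for d in cams.find_in('puck_0',w):
    a=np.array(d['at'])-C; print(round(d['confidence'],2),np.round([a@X,a@Y,a[2]],3))
V,U=np.mgrid[0:480,0:640]; z=w['range_z']; dx,dy=U-w['cx'],V-w['cy']; r=np.hypot(dx,dy)+1e-9; s=np.tan(r/w['fx'])/r
q=(np.stack([dx*s*z,-dy*s*z,-z],-1))@R(w).T+np.array(w['eye'])-C
sx,sy,sz=q@X,q@Y,q[...,2]
hsv=cv2.cvtColor(w['pixels'],cv2.COLOR_RGB2HSV)
# puck tops at z .043-.049 inside tray
k=((sz>.0425)&(sz<.0495)&(abs(sx)+abs(sy)<.086)&(z>0)).astype(np.uint8)
n,lab,stt,cen=cv2.connectedComponentsWithStats(k)
for i in range(1,n):
    if stt[i,4]>60: m=lab==i; print('top',stt[i,4],cen[i].round(),np.round([sx[m].mean(),sy[m].mean(),sx[m].min(),sx[m].max(),sy[m].min(),sy[m].max()],3))
E
```

```text
[ 0.58426753 -0.10973607  0.12466568] 0.0003696824214628937 [-0.04091417 -0.98253359 -0.40039282] -0.0009598361451722856 -0.019276533845751873
0.92 [-0.029  0.042  0.04 ]
0.91 [-0.006  0.033  0.041]
0.78 [0.032 0.039 0.041]
0.77 [-0.062 -0.178  0.013]
0.61 [ 0.058 -0.195  0.02 ]
top 3687 [406. 241.] [-0.001  0.038 -0.042  0.044  0.018  0.058]
```

View pics/w16.png

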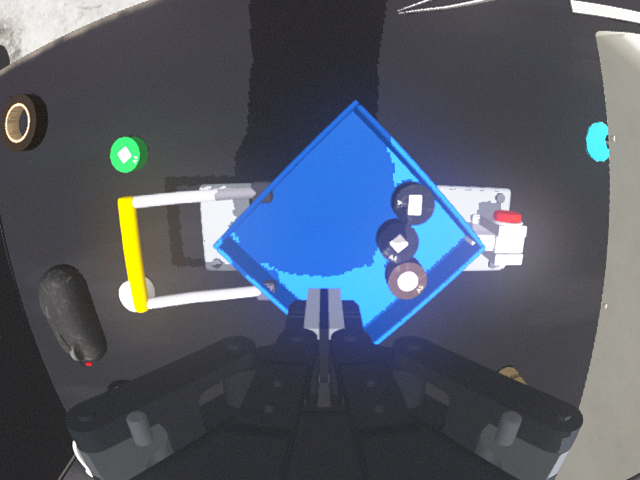

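The middle puck is at station (0, 33 mm) and the outer two are at about (±28, 43 mm). I'll descend on the handle side of the middle one and nudge it about 17 mm towards the corner.

>>> apply_moves(
  rows=[
    [[40, 10, 1, 0, 0, 0, 0], [80, 10, 1, 0, 0, 0, 0], [105, 10, 1, 0, 0, 0, 0], [117, 10, 1, 0, 0, 0, 0], [121, 10, 1, 0, 0, 0, 0], [121, 10, 1, 0, 0, 0, 0], [121, 10, 1, 0, 0, 0, 0]],
  ],
)

```text
time: 21.25
ee_pos: [0.5879, -0.1023, 0.0049]
tcp_rot: [-32.8, 89.5, -41.1]
wrist_force: [1.0, -0.7, 0.2]
opening: 0.0
```

```bash
python3 - <<'E'
from m import *
from plan import *
P,Rc,o=cur(); print(P,o['wrist_force'],X@(P-C),Y@(P-C))
w=cams.camera('wrist'); cv2.imwrite('pics/w17.png',cv2.resize(w['pixels'][120:420,200:520],(640,600))[:,:,::-1])
E
```

```text
[ 0.58793238 -0.10229381  0.0049192 ] [ 1.04235703 -0.7487272   0.20697239] 0.0015922930082290232 -0.01138318563442694
```

View pics/w17.png

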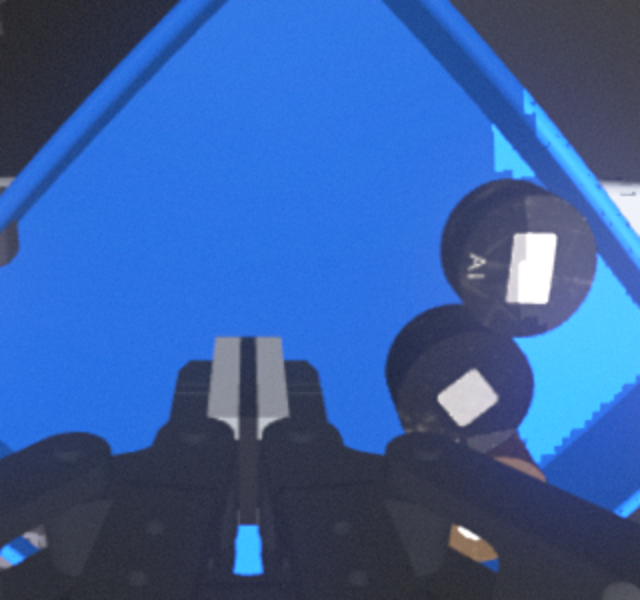

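>>> apply_moves(
  rows=[
    [[2, 8, -1, 0, 0, 0, 0], [2, 16, -1, 0, 0, 0, 0], [2, 20, -1, 0, 0, 0, 0], [2, 24, -1, 0, 0, 0, 0], [2, 28, -1, 0, 0, 0, 0], [2, 32, -1, 0, 0, 0, 0], [2, 36, -1, 0, 0, 0, 0], [2, 38, -1, 0, 0, 0, 0], [2, 38, -1, 0, 0, 0, 0]],
  ],
)

```text
time: 22.2
ee_pos: [0.5909, -0.0788, 0.0054]
tcp_rot: [-72.8, 88.1, -81.8]
wrist_force: [-17.1, -73.5, 17.0]
opening: 0.0
```

```bash
python3 - <<'E'
from m import *
from plan import *
P,Rc,o=cur(); print(P,o['wrist_force'],X@(P-C),Y@(P-C))
w=cams.camera('wrist'); cv2.imwrite('pics/w18.png',cv2.resize(w['pixels'][120:420,200:520],(640,600))[:,:,::-1])
E
```

```text
[ 0.59091367 -0.07884316  0.0054327 ] [-17.11000489 -73.46889063  16.99527561] 0.0011571078520547207 0.012252212898559945
```

View pics/w18.png

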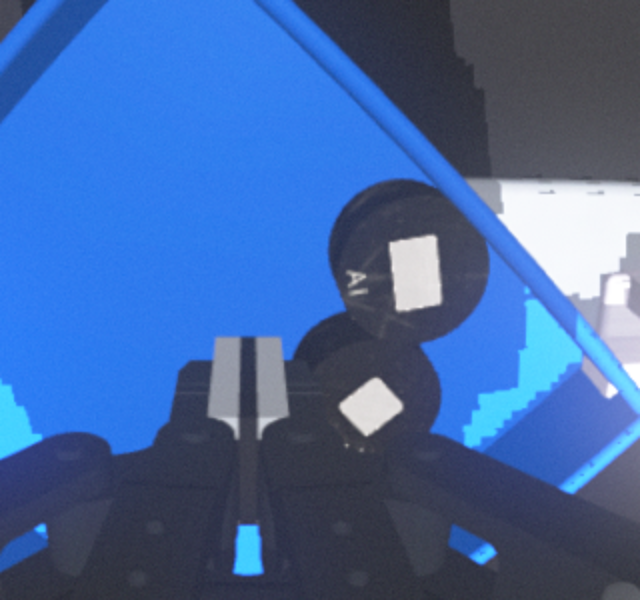

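The push reached 73 N with the arch locked solid, so I back off at once. Instead I'll open the arch from its free side: lift over, drop the finger into the corner pocket, and draw the middle puck back uphill.

>>> apply_moves(
  rows=[
    [[0, -6, 0, 0, 0, 0, 0], [0, -16, 0, 0, 0, 0, 0], [0, -20, 0, 0, 0, 0, 0], [-30, -20, 0, 0, 0, 0, 0], [-50, -20, 0, 0, 0, 0, 0], [-50, 10, 0, 0, 0, 0, 0], [-50, 30, 0, 0, 0, 0, 0], [-50, 30, 0, 0, 0, 0, 0]],
  ],
)

```text
time: 23.05
ee_pos: [0.5957, -0.0445, 0.0542]
tcp_rot: [-72.6, 88.2, -81.3]
wrist_force: [-0.1, 0.5, -0.5]
opening: 0.0004
```

```bash
python3 - <<'E'
from m import *
from plan import *
P,Rc,o=cur(); print(P,o['wrist_force'],X@(P-C),Y@(P-C), row(st(0.001,.0605,.003),down(1)))
w=cams.camera('wrist'); cv2.imwrite('pics/w19.png',cv2.resize(w['pixels'][120:420,200:520],(640,600))[:,:,::-1])
for d in cams.find_in('puck_0',w)[:3]:
    a=np.array(d['at'])-C; print(round(d['confidence'],2),np.round([a@X,a@Y,a[2]],3))
p=cams.camera('scene'); Q,us,vs=pts(p,cm(p,'red',(225,290,290,335))); m=np.median(Q,0); print('pin',X@(m-C),Y@(m-C))
E
```

```text
[ 0.59565183 -0.04447037  0.05420128] [-0.07970289  0.50885291 -0.5329862 ] 0.0008837153666771862 0.046948954645992295 [50.8, 15.1, -0.5, -0.008, 0.009, 0.03]
0.75 [-0.027  0.046  0.042]
0.74 [-0.007  0.035  0.044]
0.65 [ 0.057 -0.184  0.02 ]
pin -0.021203274565558573 0.12328954660657514
```

View pics/w19.png

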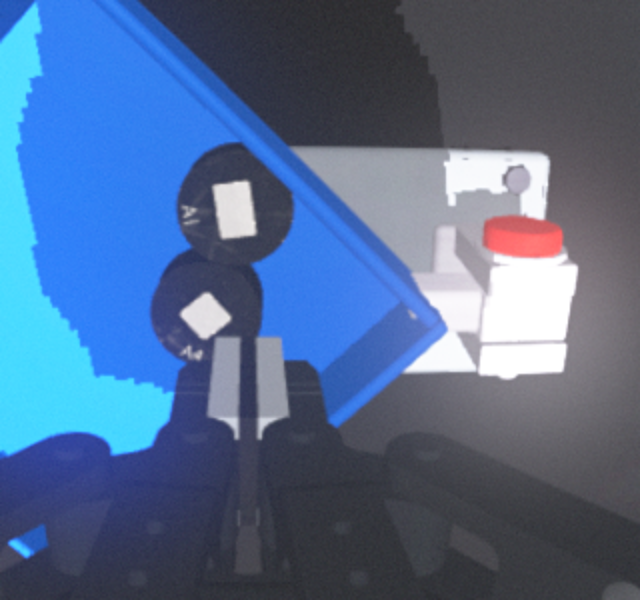

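The finger pair is too thick for the pocket when shut (29 mm). Straddling the middle puck with half-open jaws fits, so I'll hold it lightly and slide it uphill.

>>> apply_moves(
  rows=[
    [[0, -6, 0, -0.008, 0.009, 0.03, 0.5], [0, -11.5, -1, -0.008, 0.009, 0.03, 0.5], [0, -11.5, -1, -0.008, 0.009, 0.03, 0.5], [15, -11.5, -1, -0.008, 0.009, 0.03, 0.5], [35, -11.5, -1, -0.008, 0.009, 0.03, 0.5], [48, -11.5, -1, -0.008, 0.009, 0.03, 0.5], [53, -11.5, -1, -0.008, 0.009, 0.03, 0.5], [53, -11.5, -1, -0.008, 0.009, 0.03, 0.5]],
  ],
  newtons=20,
)

```text
time: 24.0
ee_pos: [0.592, -0.06, 0.0004]
tcp_rot: [-136.1, 89.9, -144.6]
wrist_force: [0.0, 1.6, 0.6]
opening: 0.0426
```

```bash
python3 - <<'E'
from m import *
from plan import *
P,Rc,o=cur(); print(P,o['wrist_force'],o['opening'],X@(P-C),Y@(P-C))
w=cams.camera('wrist'); cv2.imwrite('pics/w20.png',cv2.resize(w['pixels'][120:420,200:520],(640,600))[:,:,::-1])
E
```

```text
[ 5.92038537e-01 -5.99602713e-02  4.49969011e-04] [0.02276202 1.5545806  0.60342751] 0.04256818524011405 -0.0004556699832842419 0.031099694653406094
```

View pics/w20.png

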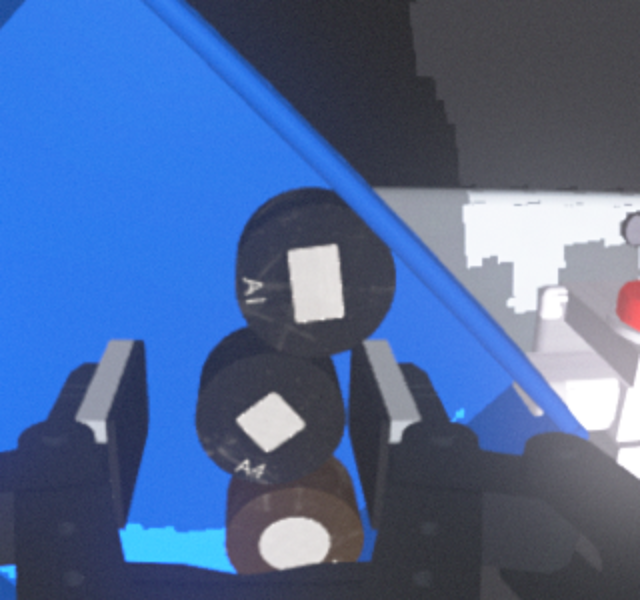

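>>> apply_moves(
  rows=[
    [[0, 0, 0, 0, 0, 0, 0.3], [0, 0, 0, 0, 0, 0, 0.3], [0, 0, 0, 0, 0, 0, 0.3], [0, -5, 0, 0, 0, 0, 0.3], [0, -15, 0, 0, 0, 0, 0.3], [0, -28, 0, 0, 0, 0, 0.3], [0, -42, 0, 0, 0, 0, 0.3], [0, -52, 0, 0, 0, 0, 0.3], [0, -58, 0, 0, 0, 0, 0.3], [0, -58, 0, 0, 0, 0, 0.5], [0, -58, 0, 0, 0, 0, 0.5], [-20, -58, 0, 0, 0, 0, 0.5], [-50, -58, 0, 0, 0, 0, 0.5], [-60, -45, 0, 0, 0, 0, 0], [-60, -40, 0, 0, 0, 0, 0], [-60, -40, 0, 0, 0, 0, 0]],
  ],
  newtons=20,
)

```text
time: 25.65
ee_pos: [0.5865, -0.0983, 0.0603]
tcp_rot: [-135.7, 89.9, -144.1]
wrist_force: [0.2, -0.2, -0.0]
opening: 0.0004
```

```bash
python3 - <<'E'
from m import *
from plan import *
P,Rc,o=cur(); print(P,o['wrist_force'],o['opening'],X@(P-C),Y@(P-C))
w=cams.camera('wrist'); cv2.imwrite('pics/w21.png',cv2.resize(w['pixels'][120:420,200:520],(640,600))[:,:,::-1])
for d in cams.find_in('puck_0',w)[:6]:
    a=np.array(d['at'])-C; print(round(d['confidence'],2),np.round([a@X,a@Y,a[2]],3))
E
```

```text
[ 0.58653703 -0.09833394  0.0603305 ] [ 0.18102992 -0.16233762 -0.02821458] 0.0003885966445294953 -0.0003600744148076274 -0.007666214021682908
0.89 [-0.065 -0.176  0.012]
0.72 [-0.029  0.046  0.044]
0.65 [0.024 0.039 0.044]
0.61 [-0.005 -0.03   0.046]
0.17 [-0.014 -0.005  0.028]
```

View pics/w21.png

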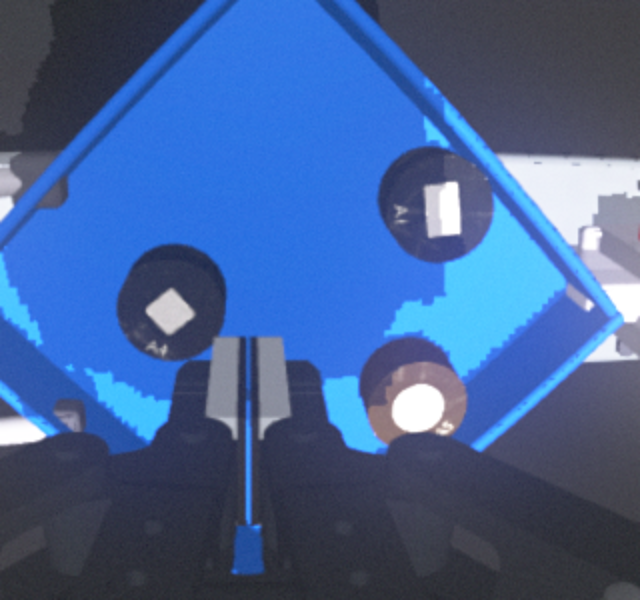

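>>> apply_moves(
  rows=[
    [[0, 8, -9, 0, 0, 0, 0], [0, 13.5, -17.5, 0, 0, 0, 0], [20, 13.5, -17.5, 0, 0, 0, 0], [40, 13.5, -17.5, 0, 0, 0, 0], [54, 13.5, -17.5, 0, 0, 0, 0], [58, 13.5, -17.5, 0, 0, 0, 0], [58, 18, -17.5, 0, 0, 0, 0], [58, 23, -17.5, 0, 0, 0, 0], [58, 28, -17.5, 0, 0, 0, 0], [58, 32, -17.5, 0, 0, 0, 0], [58, 32, -17.5, 0, 0, 0, 0]],
  ],
)

```text
time: 26.85
ee_pos: [0.5772, -0.0681, 0.0047]
tcp_rot: [-48.3, 89.4, -56.8]
wrist_force: [9.9, -19.7, 3.1]
opening: 0.0003
```

```bash
python3 - <<'E'
from m import *
from plan import *
P,Rc,o=cur(); print(P,o['wrist_force'],o['opening'],X@(P-C),Y@(P-C))
w=cams.camera('wrist'); cv2.imwrite('pics/w22.png',cv2.resize(w['pixels'][120:420,200:520],(640,600))[:,:,::-1])
E
```

```text
[ 0.57716645 -0.06811752  0.00472794] [  9.85649407 -19.67003459   3.05097054] 0.00030777128259095983 -0.013994431780236826 0.02088100788390401
```

View pics/w22.png

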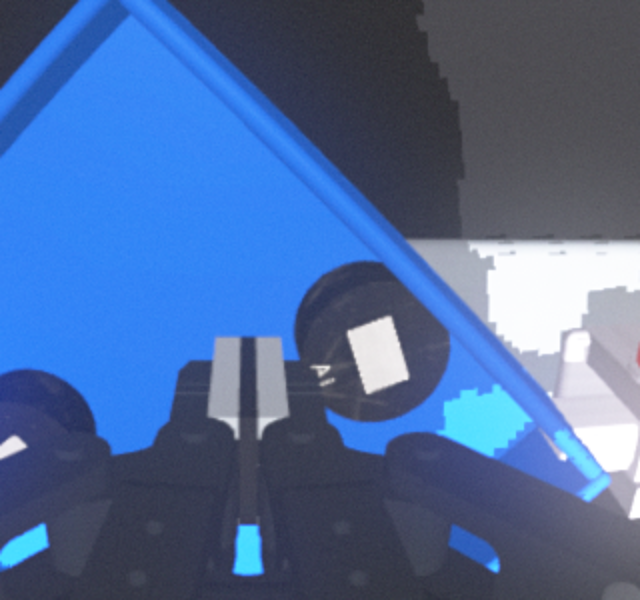

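>>> apply_moves(
  rows=[
    [[1, -1, 2, 0, 0, 0, 0], [1, 2, 5, 0, 0, 0, 0], [1, 5, 8, 0, 0, 0, 0], [1, 8, 11, 0, 0, 0, 0], [1, 11, 13, 0, 0, 0, 0], [1, 13, 14, 0, 0, 0, 0]],
  ],
)

```text
time: 27.5
ee_pos: [0.5949, -0.0577, 0.0046]
tcp_rot: [-40.4, 89.2, -48.9]
wrist_force: [8.1, -8.5, 1.9]
opening: 0.0003
```

```bash
python3 - <<'E'
from m import *
from plan import *
P,Rc,o=cur(); print(P,o['wrist_force'],o['opening'],X@(P-C),Y@(P-C))
w=cams.camera('wrist'); cv2.imwrite('pics/w23.png',cv2.resize(w['pixels'][120:420,200:520],(640,600))[:,:,::-1])
E
```

```text
[ 0.59490474 -0.0577476   0.00458891] [ 8.09980127 -8.49884773  1.94030918] 0.0002759168731266366 0.0020611006483892205 0.03370294736105477
```

View pics/w23.png

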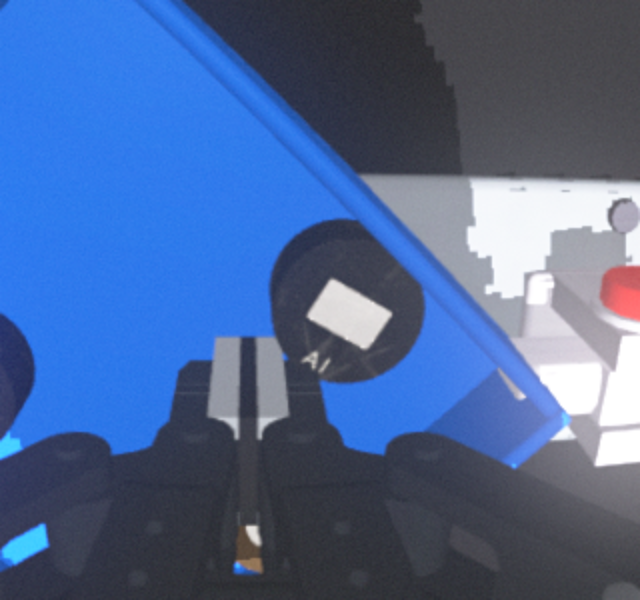

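>>> apply_moves(
  rows=[
    [[0, -4, 0, 0, 0, 0, 0], [0, -10, 0, 0, 0, 0, 0], [-20, -12, 0, 0, 0, 0, 0], [-60, -30, 0, 0, 0, 0, 0], [-95, -60, 0, 0, 0, 0, 0], [-95, -60, 0, 0, 0, 0, 0]],
  ],
)

```text
time: 28.15
ee_pos: [0.5868, -0.1184, 0.1054]
tcp_rot: [-28.1, 88.9, -36.7]
wrist_force: [0.5, 0.0, 0.6]
opening: -0.0003
```

```bash
python3 - <<'E'
from m import *
from plan import *
P,Rc,o=cur(); print(P,o['wrist_force'],o['opening'],X@(P-C),Y@(P-C),row(st(0,-.148,.095),down(1)))
w=cams.camera('wrist'); cv2.imwrite('pics/w24.png',cv2.resize(w['pixels'][120:420,200:520],(640,600))[:,:,::-1])
for d in cams.find_in('puck_0',w)[:6]:
    a=np.array(d['at'])-C; print(round(d['confidence'],2),np.round([a@X,a@Y,a[2]],3))
E
```

```text
[ 0.58681682 -0.11844622  0.10543526] [0.51025519 0.01069593 0.55287852] -0.00026745309366037683 0.002820119323767717 -0.027527445445959548 [11.5, -120.4, -2.3, -0.006, 0.017, 0.009]
0.93 [ 0.06  -0.197  0.02 ]
0.88 [-0.065 -0.18   0.014]
0.85 [-0.003 -0.028  0.042]
0.84 [-0.019  0.053  0.043]
0.76 [0.03  0.041 0.044]
```

View pics/w24.png

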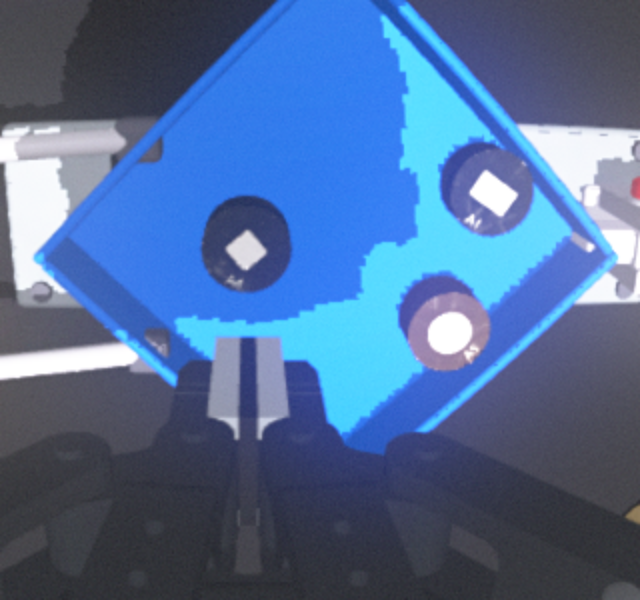

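>>> apply_moves(
  rows=[
    [[0, -40, -1, -0.006, 0.017, 0.009, 0.5], [0, -85, -2, -0.006, 0.017, 0.009, 0.5], [5, -121, -2.5, -0.006, 0.017, 0.009, 0.5], [10, -121, -2.5, -0.006, 0.017, 0.009, 0.5], [10, -121, -2.5, -0.006, 0.017, 0.009, 0.5], [35, -121, -2.5, -0.006, 0.017, 0.009, 0.5], [60, -121, -2.5, -0.006, 0.017, 0.009, 0.5], [75, -121, -2.5, -0.006, 0.017, 0.009, 0.5], [79, -121, -2.5, -0.006, 0.017, 0.009, 0.5], [79, -121, -2.5, -0.006, 0.017, 0.009, 0.5], [79, -121, -2.5, -0.006, 0.017, 0.009, 0.5]],
  ],
)

```text
time: 29.35
ee_pos: [0.5663, -0.2362, 0.0237]
tcp_rot: [174.5, 89.8, 166.3]
wrist_force: [0.3, 0.1, 0.4]
opening: 0.0429
```

```bash
python3 - <<'E'
from m import *
from plan import *
P,Rc,o=cur(); print(P,o['wrist_force'],o['opening'],X@(P-C),Y@(P-C))
w=cams.camera('wrist'); save(w,'w25')
E
```

```text
[ 0.56631535 -0.23619236  0.02374482] [0.28347984 0.07678093 0.36451938] 0.042867177073441516 -0.00046923089925964695 -0.14699980248039435
```

View pics/w25.png

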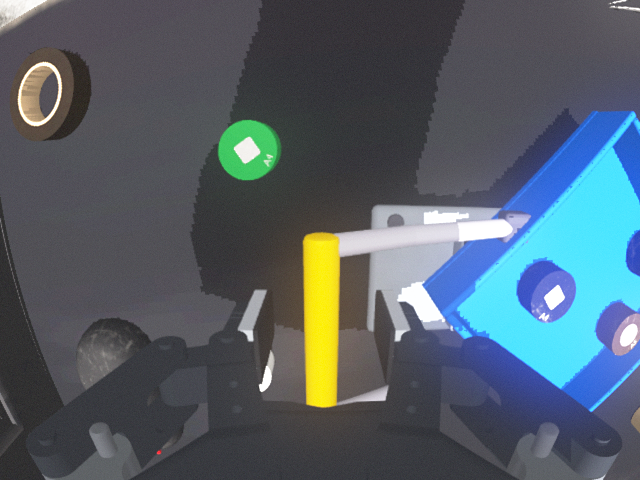

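>>> apply_moves(
  rows=[
    [[0, -1, 0, 0, 0, 0, 0.2], [0, -1, 0, 0, 0, 0, 0], [0, -1, 0, 0, 0, 0, 0], [0, -1, 0, 0, 0, 0, 0], [0, -1, 0, 0, 0, 0, 0], [-7, 0, 0, 0, 0, 0, 0], [-14, 1.5, 0, 0, 0, 0, 0], [-21, 3, 0, 0, 0, 0, 0], [-28, 4.5, 0, 0, 0, 0, 0], [-34.6, 6.4, 0, 0, 0, 0, 0], [-41.4, 8.5, 0, 0, 0, 0, 0], [-48, 10.7, 0, 0, 0, 0, 0], [-54.8, 13, 0, 0, 0, 0, 0], [-61.4, 15.6, 0, 0, 0, 0, 0], [-67.9, 18.4, 0, 0, 0, 0, 0], [-67.9, 18.4, 0, 0, 0, 0, 0]],
  ],
  newtons=50,
)

```text
time: 31.0
ee_pos: [0.5695, -0.2185, 0.093]
tcp_rot: [-163.7, 89.8, -171.9]
wrist_force: [1.5, -4.4, -2.1]
opening: 0.0108
```

>>> apply_moves(
  rows=[
    [[-6.5, 3, 0, 0, 0, 0, 0], [-12.9, 6, 0, 0, 0, 0, 0], [-19.2, 9, 0, 0, 0, 0, 0], [-25.4, 12.4, 0, 0, 0, 0, 0], [-31.5, 16, 0, 0, 0, 0, 0], [-37.5, 19.6, 0, 0, 0, 0, 0], [-43.4, 23.4, 0, 0, 0, 0, 0], [-49.3, 27.3, 0, 0, 0, 0, 0], [-55, 31.4, 0, 0, 0, 0, 0], [-60.6, 35.6, 0, 0, 0, 0, 0], [-66, 40, 0, 0, 0, 0, 0], [-71.4, 44.5, 0, 0, 0, 0, 0], [-75, 47.6, 0, 0, 0, 0, 0], [-78, 50.3, 0, 0, 0, 0, 0], [-78, 50.3, 0, 0, 0, 0, 0], [-78, 50.3, 0, 0, 0, 0, 0], [-78, 50.3, 0, 0, 0, 0, 0]],
  ],
)

```text
time: 32.7
ee_pos: [0.5767, -0.1694, 0.1715]
tcp_rot: [-135.9, 89.8, -144.2]
wrist_force: [2.6, -5.9, 1.0]
opening: 0.0104
```

```bash
python3 chk.py 26; python3 - <<'E'
from m import *
p=cams.camera('wrist'); cv2.imwrite('pics/w26.png',cv2.resize(p['pixels'][80:380,300:620],(640,600))[:,:,::-1])
E
```

```text
[ 0.57671844 -0.16944943  0.17146005] 0.010442540921029256 [ 2.63634735 -5.94092361  0.97909179] 0.00019013554281595464 -0.07945420287999493
bar [-0.0108 -0.0748  0.2252] tilt 35.070300529582056
floor fit (np.int64(1537), np.float64(34.0), np.float64(-0.011999999999999997))
0.73 tray x,y(from hinge),z [-0.004 -0.087  0.002]
0.69 tray x,y(from hinge),z [ 0.056 -0.24  -0.192]
0.6 tray x,y(from hinge),z [-0.018 -0.072  0.007]
0.58 tray x,y(from hinge),z [-0.072 -0.232 -0.186]
0.53 tray x,y(from hinge),z [ 0.027 -0.075  0.006]
```

View pics/w26.png

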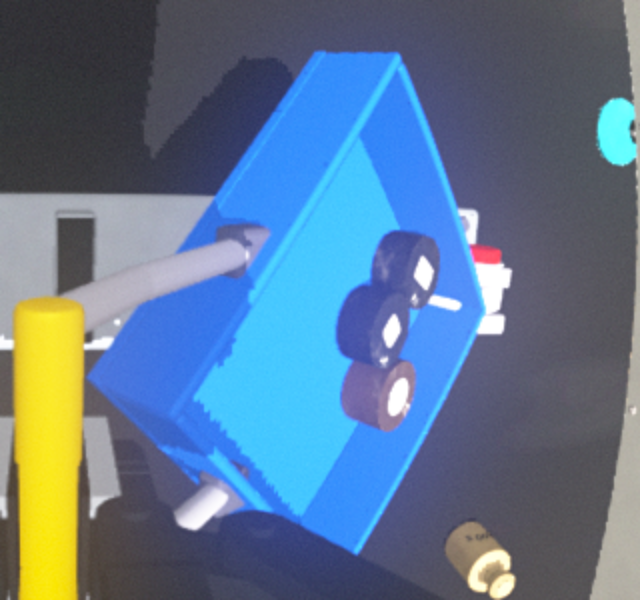

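View pics/s26.png

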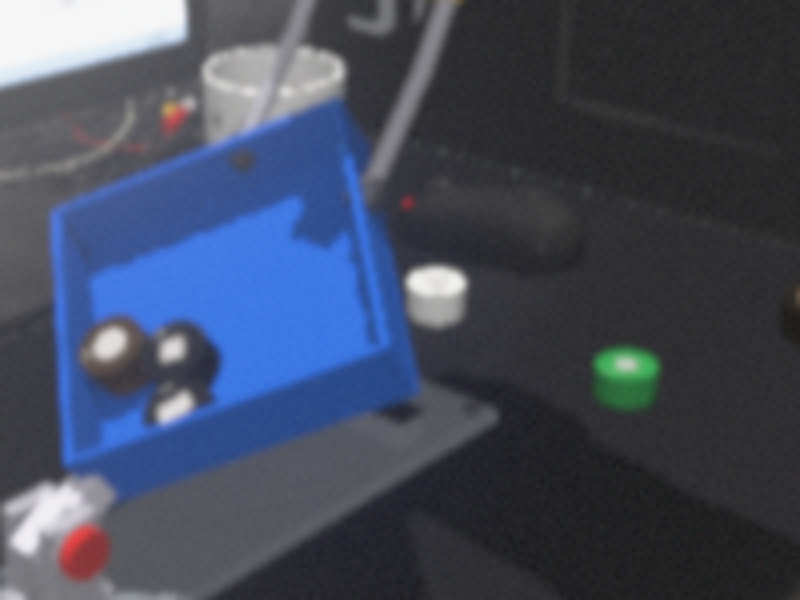

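At 35° the outer pucks stay put against the 45° walls, so friction is a bit higher than stated and the walls hold them. I'll tilt a little further for a moment to free them, then come back to 35°.

>>> apply_moves(
  rows=[
    [[-5, 5, 0, 0, 0, 0, 0], [-10, 10, 0, 0, 0, 0, 0], [-14.8, 15.2, 0, 0, 0, 0, 0], [-19.5, 20.4, 0, 0, 0, 0, 0], [-24, 25.8, 0, 0, 0, 0, 0], [-28.4, 31.2, 0, 0, 0, 0, 0], [-28.4, 31.2, 0, 0, 0, 0, 0], [-28.4, 31.2, 0, 0, 0, 0, 0]],
  ],
)

```text
time: 33.65
ee_pos: [0.5813, -0.1394, 0.2008]
tcp_rot: [-105.4, 89.7, -113.7]
wrist_force: [1.3, -7.9, 5.7]
opening: 0.0105
```

```bash
python3 chk.py 27; python3 - <<'E'
from m import *
p=cams.camera('wrist'); cv2.imwrite('pics/w27.png',cv2.resize(p['pixels'][80:380,300:620],(640,600))[:,:,::-1])
E
```

```text
[ 0.58125704 -0.13941585  0.20077647] 0.010466441208771717 [ 1.29319513 -7.8574576   5.72512406] 0.00034566403538919405 -0.049080022425483615
bar [-0.0179 -0.0445  0.2535] tilt 43.89824261795599
floor fit (np.int64(1667), np.float64(43.0), np.float64(-0.011999999999999997))
0.73 tray x,y(from hinge),z [-0.004 -0.087 -0.001]
0.7 tray x,y(from hinge),z [ 0.029 -0.078  0.006]
0.65 tray x,y(from hinge),z [-0.018 -0.071  0.008]
0.51 tray x,y(from hinge),z [-0.072 -0.199 -0.22 ]
0.5 tray x,y(from hinge),z [ 0.056 -0.209 -0.226]
```

View pics/w27.png

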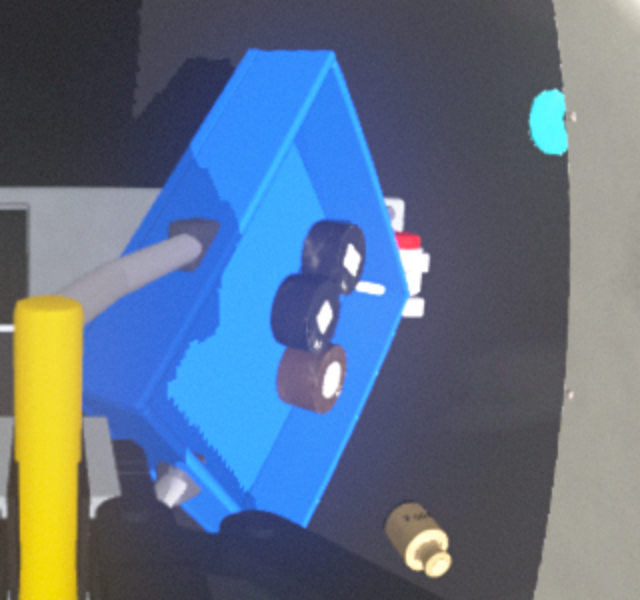

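Nothing moved even at 44°, and the white strip near the corner touches the black puck. I'll find out what it is.

```bash
python3 - <<'E'
from m import *
from plan import *
P,Rc,o=cur()
w=cams.camera('wrist'); 
cv2.imwrite('pics/w28.png',cv2.resize(w['pixels'][180:300,420:540],(800,600) if 0 else (600,600),interpolation=cv2.INTER_CUBIC)[:,:,::-1])
V,U=np.mgrid[0:480,0:640]; z=w['range_z']; dx,dy=U-w['cx'],V-w['cy']; r=np.hypot(dx,dy)+1e-9; s=np.tan(r/w['fx'])/r
q=(np.stack([dx*s*z,-dy*s*z,-z],-1))@R(w).T+np.array(w['eye'])-C
th=np.radians(43.6)
sx=q@X; y=q@Y-.12; zz=q[...,2]-.04
ty=y*np.cos(th)-zz*np.sin(th); tz=y*np.sin(th)+zz*np.cos(th)
for v in range(218,232,2):
    print(v,[(u,int(w['pixels'][v,u].sum()/3),(np.array([sx[v,u],ty[v,u],tz[v,u]])*1000).round().astype(int).tolist()) for u in range(472,506,4)])
np.savez('t.npz',sx=sx,ty=ty,tz=tz,px=w['pixels'])
# puck floors/tops
k=(tz>.002)&(tz<.012)&(ty>-.12)&(ty<-.03)&(abs(sx)<.06)&(z>0)
print(sx[k].min(),sx[k].max(),ty[k].min(),ty[k].max())
img=np.zeros((400,400,3),np.uint8)
for a,b,c,p in zip(sx.ravel(),ty.ravel(),tz.ravel(),w['pixels'].reshape(-1,3)):
    if abs(a)<.09 and -.2<b<.01 and -.02<c<.03:
        i=int(200+a*2200); j=int(20-(b)*2000)
        if 0<=i<400 and 0<=j<400: cv2.circle(img,(i,j),1,p[::-1].tolist(),-1)
cv2.imwrite('pics/bev28.png',cv2.resize(img,(600,600)))
E
```

```text
218 [(472, 115, [-11, -72, 3]), (476, 122, [-11, -66, 4]), (480, 135, [-9, -57, 4]), (484, 149, [-5, -34, -1]), (488, 150, [-6, -35, 3]), (492, 152, [-7, -36, 8]), (496, 153, [-8, -37, 12]), (500, 158, [-9, -37, 16]), (504, 255, [-4, -7, 10])]
220 [(472, 127, [-10, -73, 4]), (476, 109, [-9, -66, 5]), (480, 185, [-2, -30, -6]), (484, 161, [-3, -31, -2]), (488, 149, [-4, -32, 3]), (492, 152, [-5, -33, 7]), (496, 152, [-6, -36, 12]), (500, 155, [-7, -37, 16]), (504, 255, [-1, -5, 9])]
222 [(472, 177, [-8, -72, 4]), (476, 102, [-7, -66, 4]), (480, 255, [0, -30, -6]), (484, 255, [-1, -33, -1]), (488, 247, [-2, -32, 3]), (492, 154, [-3, -32, 6]), (496, 155, [-4, -35, 11]), (500, 152, [-5, -34, 15]), (504, 255, [1, -6, 10])]
224 [(472, 174, [-6, -71, 3]), (476, 106, [-5, -64, 4]), (480, 255, [1, -31, -6]), (484, 255, [1, -31, -2]), (488, 255, [0, -30, 2]), (492, 226, [0, -29, 6]), (496, 152, [-1, -31, 10]), (500, 152, [-2, -32, 14]), (504, 239, [2, -7, 10])]
226 [(472, 116, [-5, -71, 4]), (476, 154, [4, -32, -9]), (480, 167, [3, -32, -5]), (484, 227, [2, -32, -1]), (488, 255, [2, -31, 3]), (492, 174, [1, -30, 6]), (496, 156, [0, -31, 10]), (500, 151, [0, -30, 14]), (504, 190, [0, -27, 17])]
228 [(472, 144, [6, -35, -12]), (476, 157, [5, -34, -8]), (480, 157, [5, -33, -4]), (484, 157, [4, -33, -1]), (488, 157, [3, -32, 3]), (492, 156, [3, -31, 7]), (496, 156, [2, -32, 11]), (500, 158, [1, -31, 15]), (504, 177, [2, -27, 17])]
230 [(472, 149, [7, -36, -11]), (476, 156, [7, -36, -7]), (480, 157, [6, -35, -4]), (484, 157, [5, -35, 0]), (488, 157, [5, -34, 4]), (492, 157, [4, -34, 8]), (496, 157, [4, -33, 12]), (500, 156, [3, -32, 15]), (504, 255, [8, -7, 11])]
-0.05989552357137933 0.05990381931435219 -0.10591602545100388 -0.030014231163185308
```

View pics/w28.png

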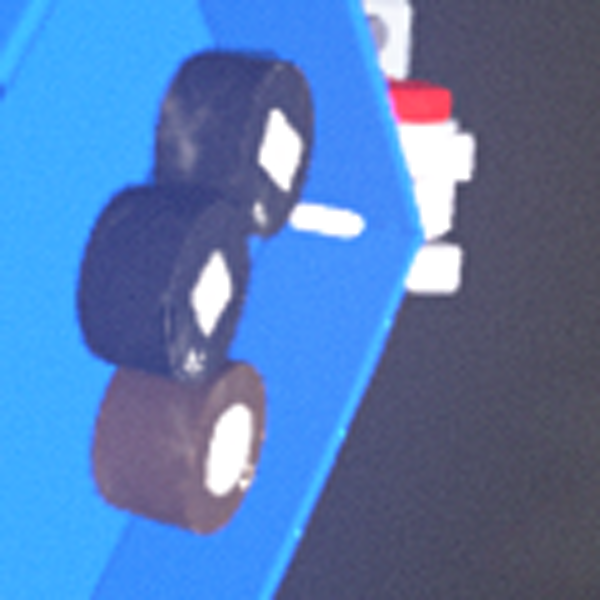

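View pics/bev28.png

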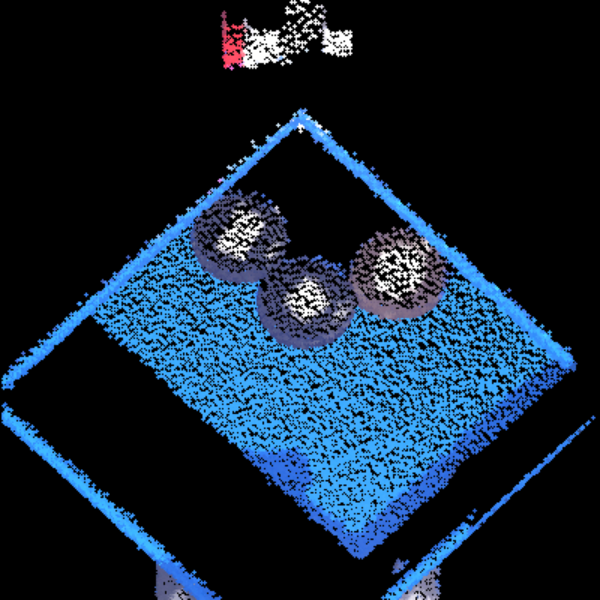

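The strip is only a paint mark on the corner. The bird's-eye view shows the three wedged as an arch again. There's time for one more arrangement: lower the tray, clear the middle puck, seat one black puck at the corner, then lift.

>>> apply_moves(
  rows=[
    [[11.7, -13.9, 0, 0, 0, 0, 0], [28, -30.4, 0, 0, 0, 0, 0], [46, -45.4, 0, 0, 0, 0, 0], [65, -58.8, 0, 0, 0, 0, 0], [85.4, -70.5, 0, 0, 0, 0, 0], [106.7, -80.5, 0, 0, 0, 0, 0], [128.7, -88.7, 0, 0, 0, 0, 0], [151, -95, 0, 0, 0, 0, 0], [163, -97.6, 0, 0, 0, 0, 0], [168, -98.5, 0, 0, 0, 0, 0], [169, -98.5, 0, 0, 0, 0, 0], [169, -98.5, 0, 0, 0, 0, 0.3], [169, -98.5, 0, 0, 0, 0, 0.5], [169, -98.5, 0, 0, 0, 0, 0.5], [140, -98.5, 0, 0, 0, 0, 0.5], [100, -96, 0, 0, 0, 0, 0.5], [85, -60, 3, 0, 0, 0, 0.5], [85, -15, 6, 0, 0, 0, 0.5], [85, 20, 8, 0, 0, 0, 0.5], [85, 20, 8, 0, 0, 0, 0.5]],
  ],
)

```text
time: 35.85
ee_pos: [0.5923, -0.1177, 0.1155]
tcp_rot: [-114.8, 89.8, -122.9]
wrist_force: [0.2, -0.4, 0.6]
opening: 0.0426
```

```bash
cat > look.py <<'E'
from m import *
from plan import *
import sys
P,Rc,o=cur(); print(o['time'],P,o['wrist_force'],o['opening'],X@(P-C),Y@(P-C))
w=cams.camera('wrist'); cv2.imwrite(f'pics/w{sys.argv[1]}.png',cv2.resize(w['pixels'][100:460,150:570],(700,600))[:,:,::-1])
for d in cams.find_in('puck_0',w)[:6]:
    a=np.array(d['at'])-C; print(round(d['confidence'],2),np.round([a@X,a@Y,a[2]],3))
E
python3 look.py 29
```

```text
35.85 [ 0.59226663 -0.11774129  0.11554332] [ 0.18710189 -0.39154897  0.61154788] 0.04263412825028481 0.008111079588118103 -0.026043182914840448
0.95 [0.031 0.039 0.046]
0.9 [-0.018  0.055  0.044]
0.88 [-0.004  0.031  0.044]
0.81 [ 0.059 -0.197  0.022]
0.56 [-0.065 -0.178  0.016]
```

View pics/w29.png

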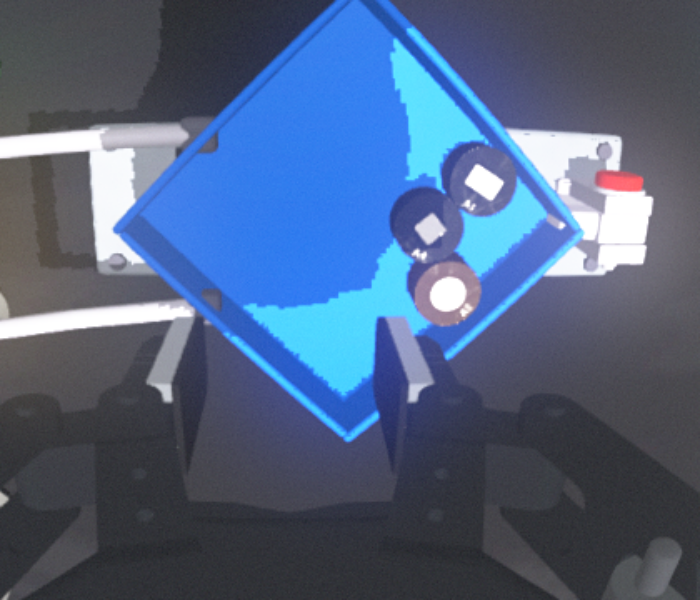

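>>> apply_moves(
  rows=[
    [[30, 40, 1, 0, 0, 0, 0.5], [50, 59, 1, 0, 0, 0, 0.5], [60, 59, 1, 0, 0, 0, 0.5], [85, 59, 1, 0, 0, 0, 0.5], [105, 59, 1, 0, 0, 0, 0.5], [113, 59, 1, 0, 0, 0, 0.5], [113, 59, 1, 0, 0, 0, 0.4], [113, 59, 1, 0, 0, 0, 0.37], [113, 59, 1, 0, 0, 0, 0.37], [113, 52, 1, 0, 0, 0, 0.37], [113, 40, 1, 0, 0, 0, 0.37], [113, 25, 1, 0, 0, 0, 0.37], [113, 10, 1, 0, 0, 0, 0.37], [113, -3, 1, 0, 0, 0, 0.37], [113, -6, 1, 0, 0, 0, 0.5], [113, -6, 1, 0, 0, 0, 0.5], [90, -6, 1, 0, 0, 0, 0.5], [60, 0, 0, 0, 0, 0, 0.2], [55, 8, -5, 0, 0, 0, 0], [55, 12, -10, 0, 0, 0, 0]],
  ],
  newtons=20,
)

```text
time: 37.95
ee_pos: [0.5841, -0.1068, 0.0614]
tcp_rot: [-85.9, 89.8, -94.1]
wrist_force: [-0.1, 0.0, -0.7]
opening: 0.0007
```

```bash
python3 look.py 30
```

```text
37.95 [ 0.58406333 -0.10679646  0.06140525] [-0.05827304  0.04629039 -0.68280943] 0.000669909199365654 -0.001586247222844298 -0.01639718976417046
0.9 [-0.063 -0.175  0.013]
0.84 [-0.004 -0.037  0.044]
0.79 [-0.021  0.052  0.041]
0.77 [ 0.053 -0.182  0.016]
0.72 [0.028 0.034 0.044]
```

View pics/w30.png

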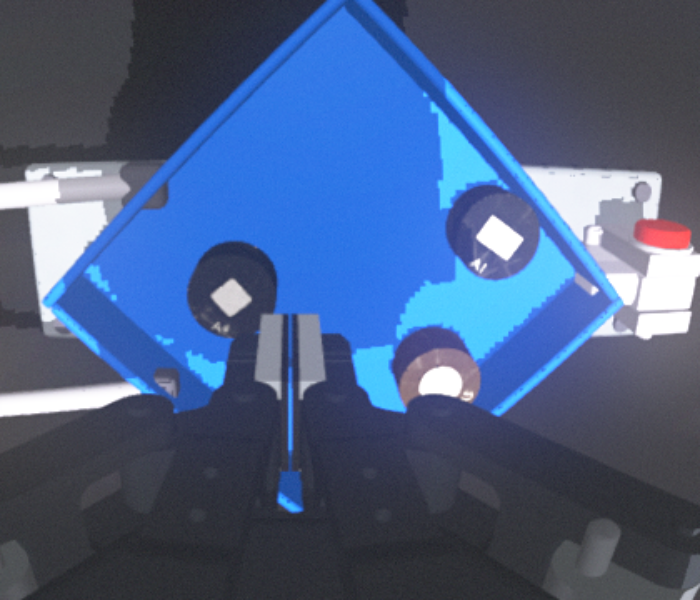

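>>> apply_moves(
  rows=[
    [[0, 20, -15, 0, 0, 0, 0], [20, 30, -26, 0, 0, 0, 0], [45, 30, -26, 0, 0, 0, 0], [58, 30, -26, 0, 0, 0, 0], [58, 38, -26, 0, 0, 0, 0], [58, 44, -21, 0, 0, 0, 0], [58, 50, -15, 0, 0, 0, 0], [58, 55, -10, 0, 0, 0, 0], [58, 58, -7, 0, 0, 0, 0], [58, 50, -9, 0, 0, 0, 0], [25, 40, -5, 0, 0, 0, 0], [5, 15, 20, 0, 0, 0, 0], [12, 14, 42, 0, 0, 0, 0], [40, 15, 42, 0, 0, 0, 0], [58, 17, 42, 0, 0, 0, 0], [58, 26, 42, 0, 0, 0, 0], [58, 32, 37, 0, 0, 0, 0], [58, 37, 31, 0, 0, 0, 0], [58, 30, 33, 0, 0, 0, 0], [20, 20, 33, 0, 0, 0, 0]],
  ],
)

```text
time: 40.05
ee_pos: [0.6149, -0.0913, 0.0347]
tcp_rot: [-159.5, 89.3, -167.6]
wrist_force: [-0.1, -0.1, -0.6]
opening: 0.0003
```

>>> apply_moves(
  rows=[
    [[-40, -15, -15, 0, 0, 0, 0], [-60, -50, -30, 0, 0, 0, 0.3], [-60, -50, -30, 0, 0, 0, 0.5]],
  ],
)

```text
time: 40.35
ee_pos: [0.5789, -0.14, 0.0997]
tcp_rot: [-135.2, 89.5, -143.4]
wrist_force: [0.2, -0.9, 0.2]
opening: 0.0279
```

```bash
python3 look.py 31; python3 -c "
from plan import *
print(row(st(0,-.148,.085),down(1)))"
```

```text
40.35 [ 0.57885829 -0.13997342  0.09965698] [ 0.19583997 -0.85135507  0.18020599] 0.02786180848718825 -0.001947472359366681 -0.04997802674178843
0.88 [-0.001  0.069  0.042]
0.82 [ 0.059 -0.199  0.021]
0.76 [-0.003 -0.037  0.042]
0.67 [-0.065 -0.178  0.016]
0.6 [0.021 0.049 0.044]
[11.5, -100.4, 2.1, 0.002, -0.01, 0.004]
```

View pics/w31.png

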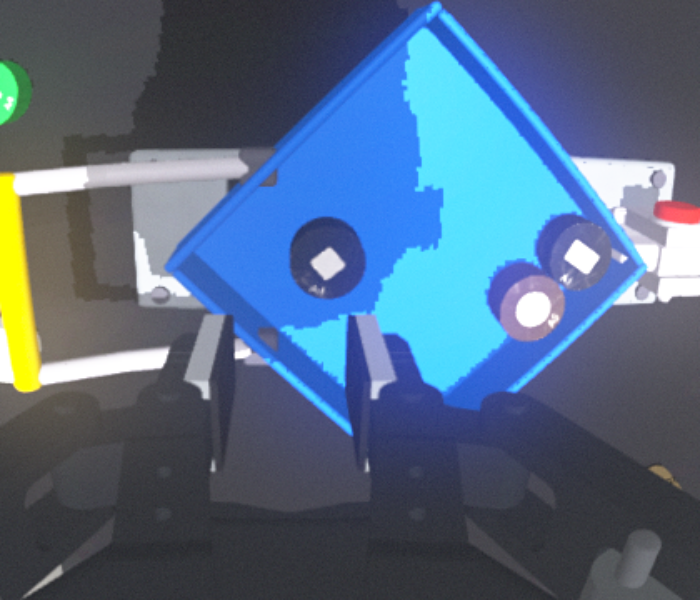

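Perfect: one black puck is right in the corner, with the brown one touching it along the wall. Now I'll regrip and lift.

>>> apply_moves(
  rows=[
    [[0, -45, 1, 0.002, -0.01, 0.004, 0.5], [0, -90, 2, 0.002, -0.01, 0.004, 0.5], [5, -101, 2, 0.002, -0.01, 0.004, 0.5], [10, -101, 2, 0.002, -0.01, 0.004, 0.5], [35, -101, 2, 0.002, -0.01, 0.004, 0.5], [60, -101, 2, 0.002, -0.01, 0.004, 0.5], [71, -101, 2, 0.002, -0.01, 0.004, 0.5], [75, -101, 2, 0.002, -0.01, 0.004, 0.5], [75, -101, 2, 0.002, -0.01, 0.004, 0.5], [75, -101, 2, 0.002, -0.01, 0.004, 0.2], [75, -101, 2, 0.002, -0.01, 0.004, 0], [75, -101, 2, 0.002, -0.01, 0.004, 0], [75, -101, 2, 0.002, -0.01, 0.004, 0], [75, -101, 2, 0.002, -0.01, 0.004, 0]],
  ],
  newtons=60,
)

```text
time: 41.85
ee_pos: [0.5667, -0.2372, 0.0228]
tcp_rot: [27.6, 89.8, 19.4]
wrist_force: [1.5, 6.0, 2.6]
opening: 0.0102
```

```bash
python3 look.py 32
```

```text
41.85 [ 0.56667002 -0.23723655  0.02279937] [1.54004376 5.98544854 2.64276149] 0.010176767780873678 3.245530421357515e-05 -0.14798185767862845
0.98 [-0.002 -0.039  0.042]
0.83 [0.021 0.037 0.039]
0.65 [ 0.047 -0.195  0.008]
0.63 [-0.063 -0.181  0.015]
```

View pics/w32.png

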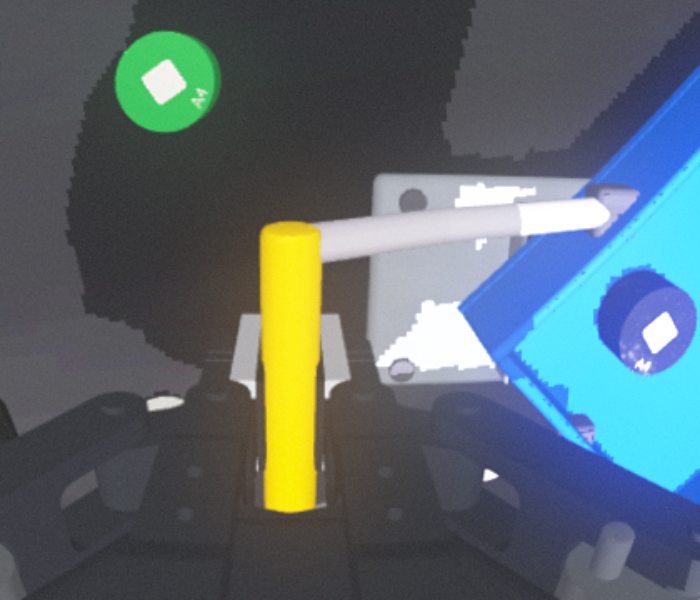

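>>> apply_moves(
  rows=[
    [[-7, 0.8, 0, 0, 0, 0, 0], [-14, 2.2, 0, 0, 0, 0, 0], [-21, 3.7, 0, 0, 0, 0, 0], [-28, 5.3, 0, 0, 0, 0, 0], [-34.6, 7.2, 0, 0, 0, 0, 0], [-41.4, 9.2, 0, 0, 0, 0, 0], [-48, 11.4, 0, 0, 0, 0, 0], [-54.8, 13.8, 0, 0, 0, 0, 0], [-61.4, 16.4, 0, 0, 0, 0, 0], [-67.9, 19.1, 0, 0, 0, 0, 0], [-74.4, 22, 0, 0, 0, 0, 0], [-80.8, 25, 0, 0, 0, 0, 0], [-87, 28.3, 0, 0, 0, 0, 0], [-93.3, 31.6, 0, 0, 0, 0, 0], [-99.4, 35.1, 0, 0, 0, 0, 0], [-105.4, 38.8, 0, 0, 0, 0, 0], [-111.3, 42.6, 0, 0, 0, 0, 0], [-117.2, 46.5, 0, 0, 0, 0, 0], [-122.9, 50.6, 0, 0, 0, 0, 0], [-128.5, 54.8, 0, 0, 0, 0, 0]],
  ],
)

```text
time: 43.95
ee_pos: [0.5746, -0.1834, 0.1523]
tcp_rot: [4.1, 89.8, -4.1]
wrist_force: [5.4, -3.0, -2.8]
opening: 0.0103
```

>>> apply_moves(
  rows=[
    [[-5.4, 4.3, 0, 0, 0, 0, 0], [-11, 9, 0, 0, 0, 0, 0], [-15, 12.5, 0, 0, 0, 0, 0], [-18, 15.3, 0, 0, 0, 0, 0], [-18, 15.3, 0, 0, 0, 0, 0], [-18, 15.3, 0, 0, 0, 0, 0], [-18, 15.3, 0, 0, 0, 0, 0], [-18, 15.3, 0, 0, 0, 0, 0]],
  ],
)

```text
time: 44.75
ee_pos: [0.5768, -0.1687, 0.1703]
tcp_rot: [-2.6, 89.8, -10.9]
wrist_force: [5.1, -2.5, -1.1]
opening: 0.0101
```

```bash
python3 chk.py 33; python3 look.py 33; python3 - <<'E'
from m import *
from plan import *
p=cams.camera('scene'); save(p,'scene33'); Q,us,vs=pts(p,cm(p,'red',(225,290,290,335))); m=np.median(Q,0); print('pin',X@(m-C),Y@(m-C))
E
```

```text
[ 0.57676289 -0.16869387  0.17029733] 0.01012037407048124 [ 5.10883459 -2.54157324 -1.09659098] 0.00012505163336457882 -0.07870014116040065
bar [-0.0122 -0.0742  0.226 ] tilt 35.27486195310936
floor fit (np.int64(1573), np.float64(35.0), np.float64(-0.013499999999999998))
0.76 tray x,y(from hinge),z [-0.017 -0.074  0.001]
0.73 tray x,y(from hinge),z [ 0.02  -0.069  0.008]
0.64 tray x,y(from hinge),z [ 0.001 -0.054  0.007]
0.54 tray x,y(from hinge),z [ 0.055 -0.232 -0.195]
0.54 tray x,y(from hinge),z [-0.071 -0.226 -0.187]
44.85 [ 0.57678534 -0.16867135  0.17031474] [ 5.08989279 -1.99083425 -0.98188202] 0.010333426787710707 0.00014401516469844146 -0.07867461484084454
0.96 [-0.014  0.046  0.084]
0.95 [0.022 0.06  0.082]
0.8 [ 0.058 -0.191  0.02 ]
0.73 [-0.002  0.083  0.071]
0.71 [-0.063 -0.181  0.015]
pin -0.021461659495882388 0.12335368414281805
```

View pics/w33.png

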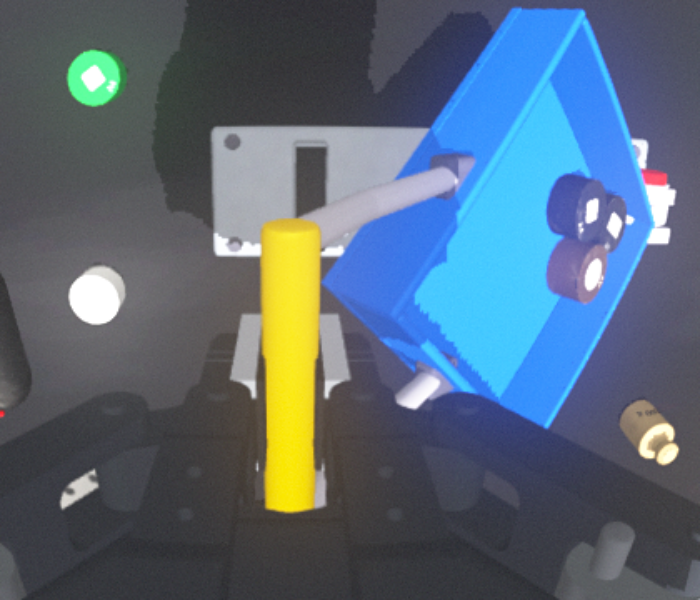

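View pics/scene33.png

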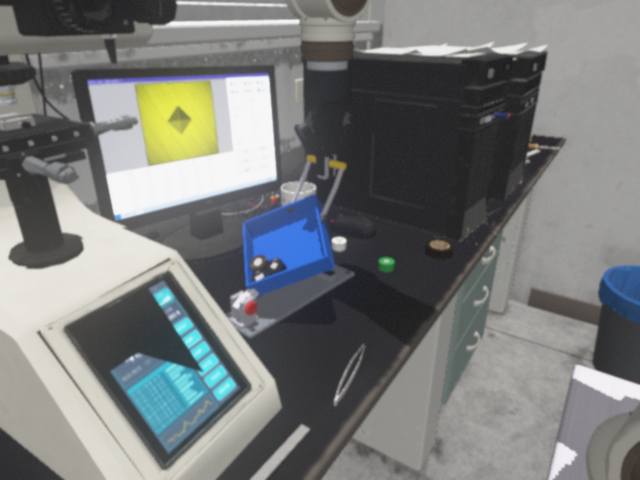

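The three pucks are packed in the corner, the tilt is about 35°, the pin is home and the bystanders are in place. Handing in.

```bash
python3 - <<'E'
from plan import *
o=get_obs(); print(o['time'],o['ee_pos'],o['opening'],np.abs(o['qd']).max())
print(bot.job_done())
E
```

```text
45.0 [ 0.57677692 -0.1687007   0.17026349] 0.010244963565641474 0.06017918091183092
the job is handed in; nothing more can be done
None
```

I pushed the pin home and lifted the tray by its handle to about 35°. I handed it in at 45.0 s, with the arm still and gripping the bar. The three specimens are packed in the hinge corner, but not by tilting alone: two were pre-placed with the fingers.

**Last checks:**
- **Pin:** the red head sits against the fork. It measured x ≈ -21.5 mm against a nominal -23 mm, and its push ended in a hard stop at about 21 N.
- **Tilt:** 35.3° from the bar and 35.0° from the tray floor.
- **Specimens:** one black puck is in the corner itself, and the other black and the brown puck rest directly against it.
- **Bystanders:** by eye in the last scene picture, the tape, tweezers and the white and green look-alikes are where they were. The brass weight was only seen standing in the last wrist view. I did not measure any of them again.

**What went wrong or disagreed:**
- **Finger length:** the fingers end about 32 mm short of the stated TCP. My first pin push passed over the head, and I used the measured length after that.
- **Jammed pucks:** on the first two lifts the pucks wedged in an arch across the corner. Shaking and a brief tilt to about 44° did not free them. I lowered the tray, slid the middle puck uphill, and used the fingers to push one black puck into the corner and the brown one against it. On the last lift only the second black puck clearly slid down.
- **High finger force:** one push on the jammed pucks read about 77 N at the wrist. That is under the 120 N limit, and the push was made with the fingertips, not the gripper body.

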